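Find the high spot of a loudspeaker-trolley wheel with a plunger indicator

TASK

This trolley wheel bumps as it rolls. Slide the indicator up until its plunger presses lightly on the tyre, then turn the wheel with the plunger riding on the tyre to find its highest spot, and leave the wheel with that spot right under the plunger, still pressing, and nothing held. Never force the plunger to the end of its travel, and do not disturb the mug, phone or tape dispenser.

Things in the scene. Friction and masses are not known exactly. Their poses are not given: they have to be found in the camera images.
- stand: Run-out check stand, fixed to the table: dark steel base plate 160 (x) x 350 (y) x 12 mm, origin at the centre of its underside. At its -y end a wheel lies flat on an upright spindle, 100 mm from the origin along -y. At its +y end a dial indicator lies on a slide that runs along the stand's y, its plunger pointing along -y straight at the wheel's axis.
- axle (a point): Point on the wheel's upright axis at the height of the plunger (43 mm above the table). The wheel is 120 mm across and 30 mm thick: black rubber tyre, top face 58 mm above the table, grey hub disc to 61 mm, centre nut to 67 mm. The tyre has smooth bumps some 60 degrees wide: the highest stands 3.5 mm out of the round, a lesser one 1.8 mm. Where they lie relative to the crank knob is unknown and differs each time; the highest spot is never under the plunger at the start.
- wheel (a joint): Turn of the wheel (rad) about its upright axis, positive anticlockwise from above, no stops. The knob lies at the stand's -x side of the axle when it is 0. Stiff: it takes about 3 N at the knob to turn and stays where it is left.
- knob (a point): Centre of the wheel's crank knob: an upright black cylinder 18 mm in diameter and 38 mm tall (66 to 104 mm above the table, centre at 85 mm), standing on the wheel 36 mm from its axis. It spins freely on its own pin, so it can be held while it is led round the axle without turning the gripper.
- slide_grip (a point): Grip point on the indicator's carriage: an upright aluminium tab 36 mm (stand's x) x 14 mm (stand's y) behind the dial, point at 85 mm and top at 100 mm above the table. The carriage slides along the stand's -y towards the wheel (34 mm of travel in all); it needs about 9 N to move and stays where it is left. The dial's top face is 55 mm above the table; the dial is 62 mm across and its centre lies 49 mm in front of the tab's centre.
- plunger: Sprung steel plunger of the indicator with an 8 mm ball tip, 43 mm above the table; origin at the foremost point of the tip, which meets the tyre. It lies 105 mm in front of the tab's grip point when free. Touching force 1.2 N, plus 0.6 N for each mm pressed in; its travel is 8 mm, then it is hard against its stop. At the start it stands 10 to 22 mm clear of the round of the tyre.
- needle (a joint): Indicator needle, a black hand on the pale dial face (rad): 0 with the plunger free, pointing at the wheel, and it turns clockwise from above by 0.25 rad for each mm the plunger is pressed in (2.0 rad at the end of the travel). The scale marks are 0.25 rad apart.
- tape: Tape dispenser, grey, 55 x 130 x 77 mm, loose bystander; origin at the centre of its underside.
- mug: White mug, 76 mm across, 90 mm tall, handle to its +y, loose bystander; origin at the centre of its underside.
- phone: Black phone lying flat, 72 x 150 x 9 mm, loose bystander; origin at the centre of its underside.

How it is judged:
By the outcome, as a careful person would: the job done as asked, in the order asked, and still so for the second after the job is handed in, with the robot touching nothing.
It also fails if it takes over 72 s, if anything falls off the work surface, if the arm or the gripper's body presses on something with over 40 N, if the wrist force passes 120 N, or if a joint passes its speed limit or range.

ROBOT

A 7-joint arm with a two-finger parallel gripper is mounted at the origin on the work surface. World frame = base frame: x ahead of the robot, y to its left, z up, the work surface at z = 0. Lengths are in m, angles in rad, forces in N, time in s.
With the tool pointing down it reaches from about 0.4 to 0.85 m from the base axis. Payload 4.5 kg.
Tool frame: the origin (TCP) lies midway between the tips of the shut fingers; the grasp point (between the pads) lies 19 mm behind it; z points along the fingers, y is the direction in which the jaws open and shut (so a half turn about z gives the same grasp; the last joint's range is limited). The gripper opens to 88 mm and grips with 3 to 60 N. Pads are 18 mm wide; open, the fingers measure 123 mm over their backs; the gripper's body (75 mm by 187 mm) begins 45 mm behind the grasp point.
Start: joints at [-1.131, 0.689, -0.195, 1.565, 0.157, 0.902, -0.215], TCP at [0.247, 0.574, 0.239] pointing down, gripper open.
Joint ranges: [-3.01, 3.01], [-0.46, 2.08], [-1.47, 1.51], [0.13, 2.56], [-1, 4.14], [0.04, 2.09], [-2.66, 2.66]. Speed limits (rad/s): [2.57, 2.57, 3.14, 3.14, 3.14, 3.14, 3.14].

INTERFACE

Orientations are given as a unit quaternion [x, y, z, w].
In Python, from plant import get_state, snapshot, finish_job, find_in gives the robot as it stands.
- The arm moves only by the shell command python3 -m creep 'ROWS' [OPENING] [FORCE]. ROWS is JSON, one flat list of numbers, 6 for each row, row after row: the shift along the tool's x, y, z in mm, then the turn, a rotation vector about the tool's x, y, z in degrees. In form: [tx, ty, tz, wx, wy, wz, tx, ty, tz, wx, wy, wz, ...]. A call has 1 to 5 rows; each row shifts and turns the pose as measured when the row begins, along the tool's axes as they then stand; what a row does not reach is not made up. A row lasts 1/12 s, in which the tool goes at most 41.7 mm and 7.16 degrees, less where a joint would pass 70% of its speed; a pose out of reach is approached as far as the arm can. A call is refused whole if a number of a shift passes 41.7 or a number of a turn 7.16, either way. A call with a gripper value outside its range is refused whole. OPENING is the finger opening in mm, from 0 to 88.1, set as the call begins (- or left out, the last holds). The fingers move at their own pace and stop on an object; FORCE is the grip in N (left out, the last holds). Time passes only in rows, so rows that do not move let the fingers close. It gives the time, the measured TCP pose, the force and the opening at its end, in the units of the state.
- get_state(): the state, without advancing time (a new reading comes with each control period).
- snapshot(name): name is "scene" or "side" or "wrist"; returns a dict with "color" (420x560x3 uint8, red, green, blue), "intrinsics" (3x3 intrinsics, pixels), "extrinsics" (4x4, takes a point from world to camera coordinates). Camera axes: x right, y down, z forward; pixel columns grow to the right and rows downward; lengths in m; the calibration is good to about 2 mm. The wrist camera is an equidistant fisheye: a pixel r from the principal point sees the ray r / f radians off the axis. A picture is of the moment at which its call begins. There is no depth.
- finish_job(): hands the job in, once; it reports no verdict.
Trained networks look in the newest picture that a camera, given by its name, has taken for a name from the list of things; names that differ only in an ending like _2 or _b are one class to them, and where a whole thing is asked for, a point or a joint stands for the part that bears it (a point fixed in the world has none). Each returns a list of dicts, best first, with "score" (0 to 1); they miss things now and then, are a little off and sometimes report something else, mostly with a low value. They report only what shows in the picture. A call takes as long as a camera call.
- find_in(thing, camera): "xy" ([column, row] in pixels, amid what is visible of it).
The state is a dict: "clock": time; "q": joint angles; "qd": joint speeds; "joint_torque": joint torques, N m; "tool_pos": TCP position; "eef_rot": TCP orientation; "contact_force": force on the tool from outside, world axes, zero at the start; "moment": the same for the moment, N m; "opening": opening from 0.0 (shut) to 1.0 (fully open).
Only numpy, scipy, OpenCV 4.12 (cv2) and the standard library are available. Lean on these libraries where they do the work, as an engineer would, in place of code of your own. Each camera call takes 0.05 s, during which the arm holds its last target.

## Working session

There is one attempt and no reset: what is moved stays moved. The work goes in short steps, Python scripts to look and compute and a shell command to move; the robot and the scene stay as the last step left them, time stands still between calls to the robot, and variables do not carry over. Pictures are saved under pics/ and viewed, and the job is handed in when it is done.

```bash
ls; mkdir -p pics; python3 - <<'E'
from plant import *
import cv2
s=get_state();print({k:(v if not hasattr(v,'__len__') else [round(float(x),3) for x in v]) for k,v in s.items()})
for n in ("scene","side","wrist"):
    p=snapshot(n);cv2.imwrite(f"pics/{n}0.png",p["color"][:,:,::-1])
    print(n,p["intrinsics"].tolist() if hasattr(p["intrinsics"],'tolist') else p["intrinsics"]);print(p["extrinsics"])
    for t in ("stand","knob","slide_grip","plunger","tape","mug","phone","needle","wheel"):
        print(t,[( [round(float(a)) for a in d["xy"]],round(d["score"],2)) for d in find_in(t,n)][:3])
E
```

```text
pics
{'clock': 0.0, 'q': [-1.131, 0.69, -0.195, 1.566, 0.157, 0.902, -0.215], 'qd': [0.001, -0.0, -0.001, 0.001, -0.002, 0.001, 0.001], 'joint_torque': [-0.001, -52.754, -1.267, -15.343, -0.053, 0.006, 0.0], 'tool_pos': [0.246, 0.574, 0.238], 'eef_rot': [0.201, 0.98, -0.001, -0.0], 'contact_force': [0.543, -0.741, 0.902], 'moment': [-0.021, -0.017, -0.031], 'opening': 0.9980332595482443}
scene [[457.2826159188077, 0.0, 289.46144457617623], [0.0, 457.2826159188077, 203.03352629920136], [0.0, 0.0, 1.0]]
[[-0.22137757  0.97514493 -0.00918377  0.05872146]
 [ 0.66371209  0.14376293 -0.73404256 -0.3614034 ]
 [-0.71447759 -0.16859594 -0.67904137  1.46151147]
 [ 0.          0.          0.          1.        ]]
stand [([281, 196], 0.59)]
knob [([231, 172], 0.41)]
slide_grip [([308, 184], 0.72)]
plunger [([242, 262], 0.44)]
tape [([243, 262], 0.62)]
mug [([387, 163], 0.72)]
phone [([338, 243], 0.94)]
needle []
wheel [([237, 191], 0.69)]
side [[409.2138132096243, 0.0, 279.8765711419999], [0.0, 409.2138132096243, 219.9104562525296], [0.0, 0.0, 1.0]]
[[-0.97442823 -0.22412759  0.01601391  0.63007
[... 196 characters left out ...]
], 0.67)]
knob [([340, 186], 0.45)]
slide_grip [([351, 257], 0.56)]
plunger []
tape [([236, 222], 0.93)]
mug [([420, 354], 0.97)]
phone [([261, 301], 0.86)]
needle []
wheel [([328, 207], 0.61)]
wrist [[325.19226210127806, 0.0, 274.4603608377523], [0.0, 325.19226210127806, 213.10086767331234], [0.0, 0.0, 1.0]]
[[ 3.94337813e-01  9.18965382e-01  5.61580143e-04 -6.24237612e-01]
 [ 8.69892088e-01 -3.73476828e-01  3.22184440e-01 -4.36794793e-02]
 [ 2.96286084e-01 -1.26560993e-01 -9.46676751e-01  3.91430676e-01]
 [ 0.00000000e+00  0.00000000e+00  0.00000000e+00  1.00000000e+00]]
stand []
knob []
slide_grip []
plunger []
tape []
mug [([151, 370], 0.56)]
phone []
needle []
wheel [([148, 364], 0.23)]
```

View pics/scene0.png

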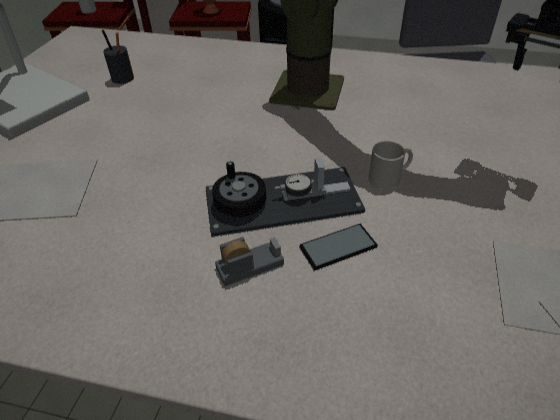

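View pics/side0.png

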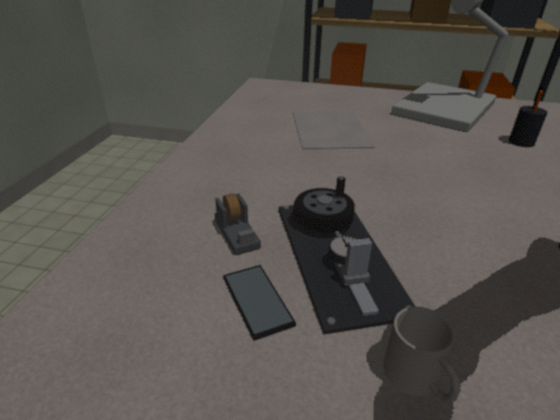

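View pics/wrist0.png

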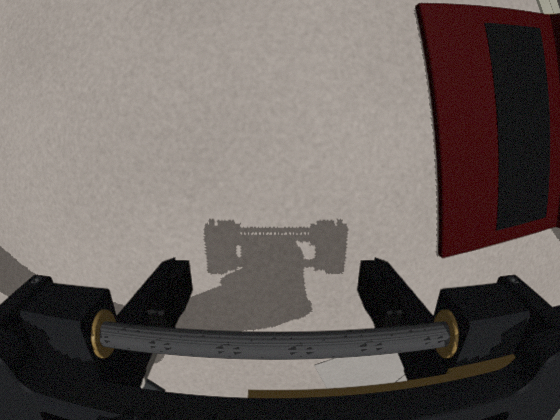

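The scene picture shows the stand around (285,200), with the knob at (231,170), the tab at (319,178), the tape at (248,262) and the phone at (338,246). The mug is at (388,166). I'll zoom in to measure.

```bash
cat > h.py <<'E'
import numpy as np, cv2
from plant import *
def load(n):
    p=snapshot(n);return p["color"],np.array(p["intrinsics"]),np.array(p["extrinsics"])
def ray(K,E,uv,fish=False):
    u=(uv[0]-K[0,2])/K[0,0];v=(uv[1]-K[1,2])/K[1,1]
    if fish:
        r=np.hypot(u,v);d=np.array([np.sin(r)*u/max(r,1e-9),np.sin(r)*v/max(r,1e-9),np.cos(r)])
    else: d=np.array([u,v,1.])
    R=E[:3,:3];c=-R.T@E[:3,3];d=R.T@d
    return c,d/np.linalg.norm(d)
def onz(K,E,uv,z,fish=False):
    c,d=ray(K,E,uv,fish);return c+d*(z-c[2])/d[2]
def proj(K,E,X,fish=False):
    x=E[:3,:3]@np.asarray(X)+E[:3,3]
    if fish:
        th=np.arctan2(np.hypot(x[0],x[1]),x[2]);r=np.hypot(x[0],x[1]);return np.array([K[0,2]+K[0,0]*th*x[0]/r,K[1,2]+K[1,1]*th*x[1]/r])
    return np.array([K[0,2]+K[0,0]*x[0]/x[2],K[1,2]+K[1,1]*x[1]/x[2]])
def tri(rays):
    A=np.zeros((3,3));b=np.zeros(3)
    for c,d in rays:
        P=np.eye(3)-np.outer(d,d);A+=P;b+=P@c
    return np.linalg.solve(A,b)
E
python3 - <<'E'
import cv2
a=cv2.imread('pics/scene0.png')[145:285,195:415];cv2.imwrite('pics/scene0z.png',cv2.resize(a,None,fx=3.6,fy=3.6,interpolation=cv2.INTER_CUBIC)*1)
a=cv2.imread('pics/side0.png')[165:345,205:445];cv2.imwrite('pics/side0z.png',cv2.resize(a,None,fx=3.3,fy=3.3,interpolation=cv2.INTER_CUBIC))
E
```

```text
(no output)
```

View pics/scene0z.png

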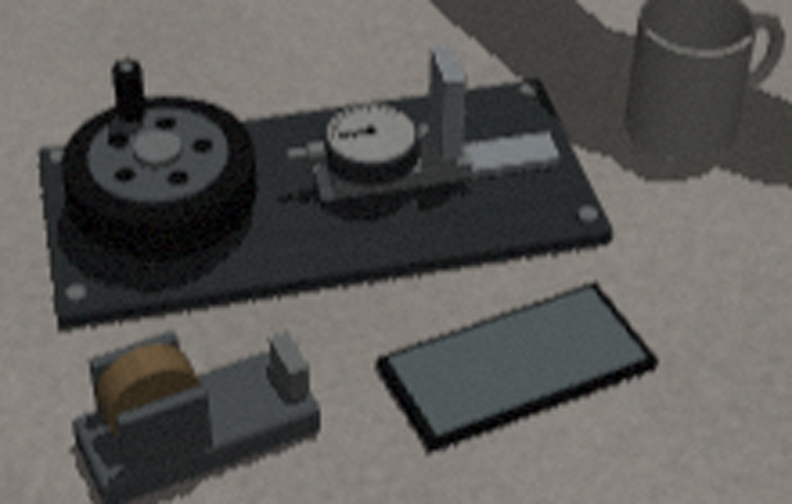

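View pics/side0z.png

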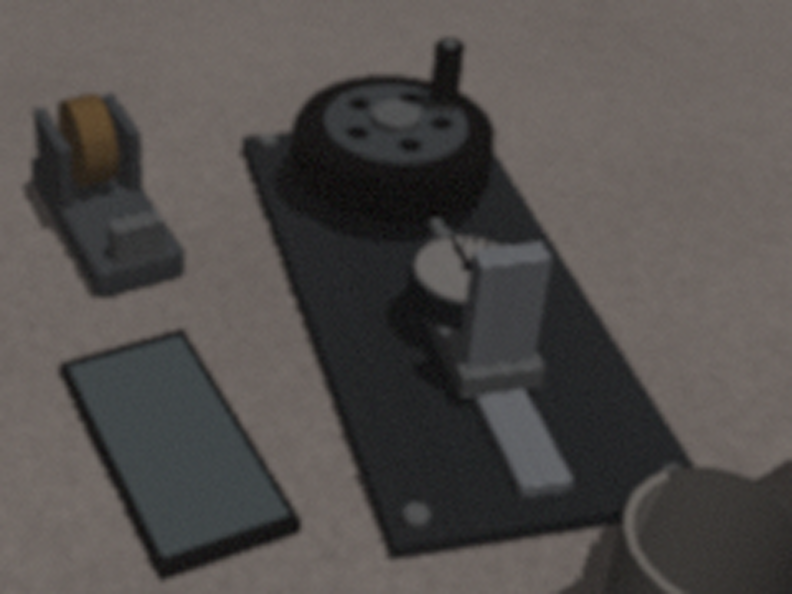

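```bash
cat > m1.py <<'E'
from h import *
cs,Ks,Es=load("scene");ci,Ki,Ei=load("side")
S=lambda a,b:(195+a/3.6-.36,145+b/3.6-.36)
D=lambda a,b:(205+a/3.3-.35,165+b/3.3-.35)
for nm,s,d,z in [("nut",S(158,138),D(397,106),.067),("knobtop",S(126,65),D(449,45),.104),("tabtop",S(447,57),D(512,254),.100)]:
    print(nm,"scene",onz(Ks,Es,s,z).round(4),"side",onz(Ki,Ei,d,z).round(4),"tri",tri([ray(Ks,Es,s),ray(Ki,Ei,d)]).round(4))
for c in [(42,148),(58,314),(610,232),(540,80)]: print("sc corner",onz(Ks,Es,S(*c),.012).round(4))
for c in [(248,140),(392,543),(492,155)]: print("side corner",onz(Ki,Ei,D(*c),.012).round(4))
for c in [(372,130),(345,132)]: print("dial centre / needle tip",onz(Ks,Es,S(*c),.055).round(4))
E
python3 m1.py; python3 -c "
from h import *
print(get_state()['clock'])"
```

```text
nut scene [ 0.5616 -0.0489  0.067 ] side [ 0.5668 -0.0546  0.067 ] tri [ 0.5662 -0.0472  0.0714]
knobtop scene [ 0.5402 -0.0731  0.104 ] side [ 0.5405 -0.0717  0.104 ] tri [ 0.5404 -0.0729  0.1037]
tabtop scene [0.4855 0.1185 0.1   ] side [0.4894 0.1212 0.1   ] tri [0.4886 0.1197 0.1007]
sc corner [ 0.5267 -0.146   0.012 ]
sc corner [ 0.6696 -0.0826  0.012 ]
sc corner [0.5279 0.2333 0.012 ]
sc corner [0.384  0.1694 0.012 ]
side corner [ 0.6647 -0.0772  0.012 ]
side corner [0.525  0.2355 0.012 ]
side corner [ 0.506  -0.0993  0.012 ]
dial centre / needle tip [0.512  0.0765 0.055 ]
dial centre / needle tip [0.5176 0.0602 0.055 ]
1.6
```

```bash
cat > go.py <<'E'
# usage: go.py x y z yawdeg : residual in tool axes (TCP target, tool down)
import sys; from h import *
from scipy.spatial.transform import Rotation as Ro
s=get_state();R=Ro.from_quat(s["eef_rot"]).as_matrix();p=np.array(s["tool_pos"])
x,y,z,a=map(float,sys.argv[1:5]);a=np.radians(a)
T=np.array([[np.cos(a),np.sin(a),0],[np.sin(a),-np.cos(a),0],[0,0,-1]])
print("t",round(s["clock"],2),"pos",p.round(4),"yaw",np.degrees(np.arctan2(R[1,0],R[0,0])).round(2),"F",np.round(s["contact_force"],1),"open",round(s["opening"]*88.1,1))
print("shift mm now-axes",(R.T@(np.array([x,y,z])-p)*1000).round(1),"goal-axes",(T.T@(np.array([x,y,z])-p)*1000).round(1),"turn deg",np.degrees(Ro.from_matrix(R.T@T).as_rotvec()).round(2))
E
python3 - <<'E'
from h import *
from scipy.spatial.transform import Rotation as Ro
s=get_state();R=Ro.from_quat(s["eef_rot"]).as_matrix();p=np.array(s["tool_pos"])
c,K,E=load("wrist");pc=-E[:3,:3].T@E[:3,3];print("cam in tool",(R.T@(pc-p)).round(4),"fwd",(R.T@E[2,:3]).round(3))
c,Ks,Es=load("scene")
S=lambda a,b:(195+a/3.6-.36,145+b/3.6-.36)
o=np.array([.527,.0435,0]);ux=np.array([.912,.41,0]);uy=np.array([-.41,.912,0])
for n,q,z in [("tape",(110,500),0),("tape",(320,430),0),("tape",(78,428),.01),("tapetop",(95,365),.077),("tapetop",(170,340),.077),("phone",(380,365),.009),("phone",(600,288),.009),("mug",(630,140),0),("mug",(748,150),0),("mugtop l",(640,15),.09),("mugtop r",(750,15),.09)]:
    w=onz(Ks,Es,S(*q),z);print(n,w.round(3),"stand",round(ux@(w-o),3),round(uy@(w-o),3))
E
python3 go.py 0.487 0.120 0.15 114.2
```

```text
cam in tool [ 0.085  -0.001  -0.1462] fwd [-0.322  0.001  0.947]
tape [ 0.786 -0.012  0.   ] stand 0.214 -0.157
tape [ 0.714  0.089 -0.   ] stand 0.189 -0.035
tape [ 0.749 -0.042  0.01 ] stand 0.168 -0.169
tapetop [ 0.758 -0.021  0.077] stand 0.184 -0.154
tapetop [0.732 0.012 0.077] stand 0.174 -0.113
phone [0.666 0.114 0.009] stand 0.156 0.008
phone [0.576 0.232 0.009] stand 0.122 0.152
mug [0.421 0.237 0.   ] stand -0.017 0.22
mug [0.415 0.316 0.   ] stand 0.009 0.294
mugtop l [0.402 0.232 0.09 ] stand -0.037 0.223
mugtop r [0.387 0.302 0.09 ] stand -0.022 0.293
t 1.7 pos [0.2467 0.5743 0.2388] yaw 156.75 F [-0.4  0.  -0.3] open 88.1
shift mm now-axes [-400.1 -322.6   88.7] goal-axes [-512.9   32.9   88.8] turn deg [ 1.000e-02 -0.000e+00  4.255e+01]
```

```bash
python3 -m creep '[-27,-22,0,0,0,7, -30,-18,0,0,0,7, -32,-15,0,0,0,7, -33,-11,0,0,0,7, -34,-7,0,0,0,7]' 70 40; python3 go.py 0.487 0.120 0.15 114.2
```

```text
clock: 2.12
tool_pos: [0.3227, 0.424, 0.2374]
eef_rot: [0.489, 0.872, 0.004, -0.005]
contact_force: [0.9, -0.0, -0.1]
opening: 0.791
t 2.12 pos [0.3227 0.424  0.2374] yaw 121.4 F [ 0.9 -0.  -0.1] open 69.7
shift mm now-axes [-346.2  -18.3   83.1] goal-axes [-344.7   25.3   87.4] turn deg [ 0.06 -0.71  7.2 ]
```

```bash
python3 -m creep '[-40,-2,0,0,-0.5,5, -40,1,0,0,0,2, -40,3,0,0,0,0, -40,3,0,0,0,0, -40,3,0,0,0,0]'; python3 -m creep '[-40,3,10,0,0,0, -40,3,10,0,0,0, -25,2,10,0,0,0, -10,1,0,0,0,0, 0,0,0,0,0,0]';  python3 go.py 0.487 0.120 0.15 114.2
```

```text
clock: 2.53
tool_pos: [0.4194, 0.2414, 0.2373]
eef_rot: [0.545, 0.839, 0.003, -0.001]
contact_force: [0.8, 0.2, -0.1]
opening: 0.795
clock: 2.95
tool_pos: [0.4808, 0.1269, 0.2077]
eef_rot: [0.551, 0.834, 0.004, 0.003]
contact_force: [0.3, 0.6, 0.6]
opening: 0.794
t 2.95 pos [0.4808 0.1269 0.2077] yaw 113.09 F [0.3 0.6 0.6] open 69.9
shift mm now-axes [-8.7  2.5 57.7] goal-axes [-8.8  2.9 57.7] turn deg [ 0.57  0.03 -1.11]
```

```bash
python3 -m creep '[-8,2.5,35,0.5,0,-1.1, 0,0,0,0,0,0]'; cat > wr.py <<'E'
import sys; from h import *
c,K,E=load("wrist");n=sys.argv[1];cv2.imwrite(f"pics/{n}.png",c[:,:,::-1]);np.savez(f"pics/{n}.npz",K=K,E=E)
E
python3 wr.py w1; python3 go.py 0.487 0.120 0.15 114.2
```

```text
clock: 3.12
tool_pos: [0.4875, 0.1206, 0.1718]
eef_rot: [0.544, 0.839, 0.001, 0.001]
contact_force: [-1.1, -1.8, -1.4]
opening: 0.792
t 3.17 pos [0.4885 0.1225 0.175 ] yaw 114.16 F [-1.1  0.   1.1] open 69.6
shift mm now-axes [-1.7 -2.5 25. ] goal-axes [-1.7 -2.4 25. ] turn deg [ 0.42 -0.02 -0.04]
```

View pics/w1.png

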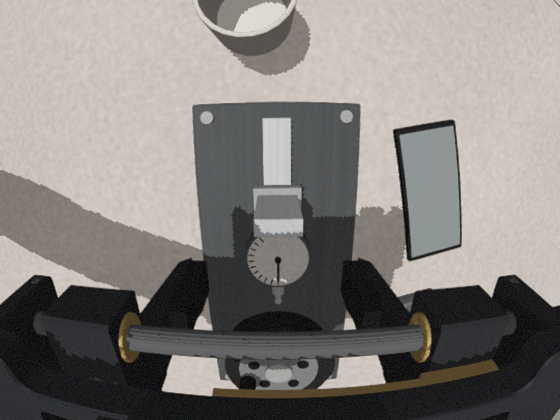

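The wrist picture shows the plate's corner screws at (206,117) and (347,116), the tab's bright top near (279,228) and the dial centre at (278,259). The needle is pointing straight at the wheel, and the knob is at (248,382). I'll measure the tab from this view.

```bash
python3 - <<'E'
from h import *
a=cv2.imread('pics/w1.png')[170:310,200:360];cv2.imwrite('pics/w1z.png',cv2.resize(a,None,fx=4.3,fy=4.3,interpolation=cv2.INTER_CUBIC))
d=np.load('pics/w1.npz');K,E=d['K'],d['E']
o=np.array([.527,.0435,0]);ux=np.array([.912,.41,0]);uy=np.array([-.41,.912,0])
for n,q,z in [("tab",(279,228),.1),("dial",(278,259),.055),("scr",(206,117),.012),("scr",(347,116),.012),("cornerTL",(193,104),.012),("TR",(359,103),.012),("mugl",(195,5),.09),("mugbot",(262,53),.0)]:
    w=onz(K,E,q,z,True);print(n,w.round(4),"stand",round(ux@(w-o),4),round(uy@(w-o),4))
E
```

```text
tab [0.4901 0.1203 0.1   ] stand -0.0022 0.0852
dial [0.5096 0.0767 0.055 ] stand -0.0022 0.0374
scr [0.397  0.1629 0.012 ] stand -0.0696 0.1622
scr [0.5178 0.2182 0.012 ] stand 0.0632 0.1632
cornerTL [0.3805 0.1698 0.012 ] stand -0.0819 0.1752
TR [0.5228 0.2348 0.012 ] stand 0.0746 0.1762
mugl [0.37   0.2441 0.09  ] stand -0.061 0.2473
mugbot [0.4199 0.2404 0.    ] stand -0.0169 0.2235
```

View pics/w1z.png

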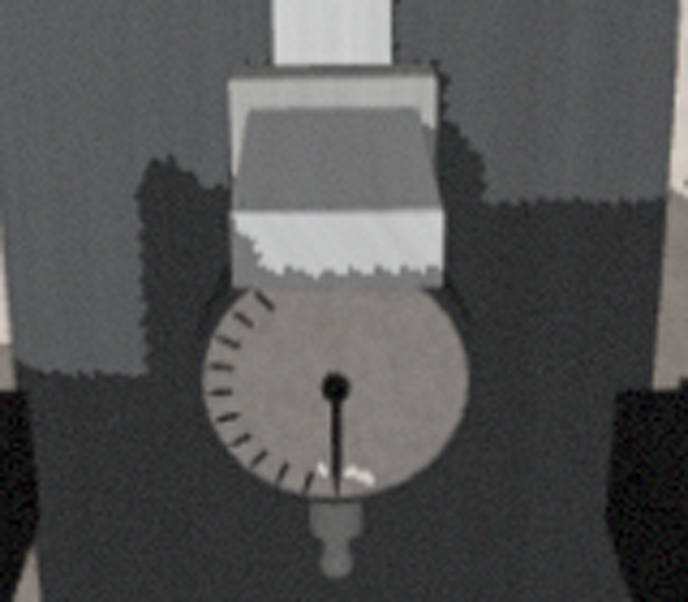

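```bash
python3 go.py 0.490 0.120 0.068 114.2; python3 -m creep '[-2,0,36,0.4,0,0, 0,0,36,0,0,0, 0,0,32,0,0,0, 0,0,3,0,0,0,0,0,0,0,0,0]'; python3 go.py 0.490 0.120 0.068 114.2; python3 wr.py w2
```

```text
t 3.17 pos [0.4885 0.1225 0.175 ] yaw 114.16 F [-1.1  0.   1.1] open 69.6
shift mm now-axes [ -3.   -0.4 107. ] goal-axes [ -2.9   0.4 107. ] turn deg [ 0.42 -0.02 -0.04]
clock: 3.58
tool_pos: [0.4943, 0.1323, 0.0747]
eef_rot: [0.54, 0.841, 0.009, 0.004]
contact_force: [-0.2, 0.6, -0.3]
opening: 0.791
t 3.58 pos [0.4943 0.1323 0.0747] yaw 114.59 F [-0.2  0.6 -0.3] open 69.7
shift mm now-axes [-9.4 -9.1  6.5] goal-axes [-9.4 -8.9  6.7] turn deg [ 1.09 -0.21  0.39]
```

View pics/w2.png

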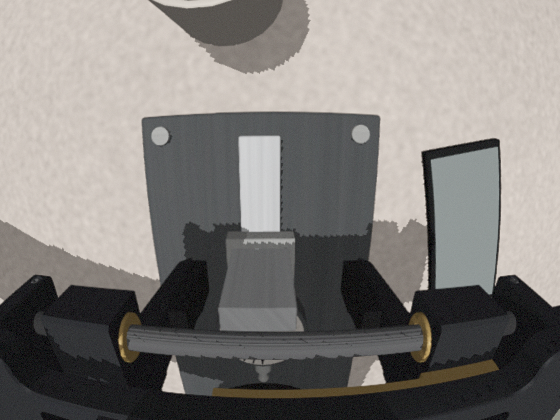

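```bash
python3 -m creep '[-9,-9,6,1,0,0.4, 0,0,0,0,0,0]'; python3 go.py 0.490 0.120 0.068 114.2; python3 wr.py w3
```

```text
clock: 3.8
tool_pos: [0.4913, 0.1218, 0.0729]
eef_rot: [0.542, 0.84, 0.004, 0.0]
contact_force: [-0.3, -0.2, -0.4]
opening: 0.796
t 3.8 pos [0.4913 0.1218 0.0729] yaw 114.31 F [-0.3 -0.2 -0.4] open 70.1
shift mm now-axes [-1.1 -2.   4.9] goal-axes [-1.1 -2.   4.9] turn deg [ 0.4  -0.2   0.11]
```

View pics/w3.png

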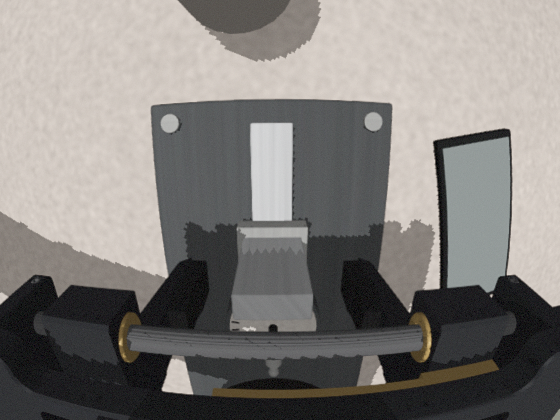

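```bash
python3 -m creep '[-1,-1,4,0.4,-0.2,0, 0,0,0,0,0,0,0,0,0,0,0,0,0,0,0,0,0,0,0,0,0,0,0,0]' 20 45;python3 go.py 0.490 0.120 0.068 114.2;python3 -m creep '[0,0,0,0,0,0]'; python3 go.py 0.490 0.120 0.068 114.2
```

```text
clock: 4.27
tool_pos: [0.4919, 0.1213, 0.0726]
eef_rot: [0.543, 0.84, 0.002, 0.001]
contact_force: [-7.1, -3.5, 3.6]
opening: 0.443
t 4.27 pos [0.4919 0.1213 0.0726] yaw 114.28 F [-7.1 -3.5  3.6] open 39.0
shift mm now-axes [-0.4 -2.3  4.6] goal-axes [-0.4 -2.2  4.6] turn deg [ 0.23 -0.01  0.08]
clock: 4.35
tool_pos: [0.4905, 0.1207, 0.0725]
eef_rot: [0.543, 0.84, 0.001, 0.0]
contact_force: [0.3, 0.0, -0.2]
opening: 0.403
t 4.35 pos [0.4905 0.1207 0.0725] yaw 114.27 F [ 0.3  0.  -0.2] open 35.5
shift mm now-axes [-0.4 -0.7  4.5] goal-axes [-0.4 -0.7  4.5] turn deg [ 0.07 -0.01  0.07]
```

```bash
python3 -m creep '[-5,0,0,0,0,0,-5,0,0,0,0,0,-5,0,0,0,0,0,0,0,0,0,0,0]'; cat > sc.py <<'E'
import sys; from h import *
n=sys.argv[1]
c,K,E=load("scene");cv2.imwrite(f"pics/{n}.png",c[:,:,::-1])
a=c[150:220,200:340,::-1];cv2.imwrite(f'pics/{n}z.png',cv2.resize(a,None,fx=5.7,fy=5.7,interpolation=cv2.INTER_CUBIC))
E
python3 sc.py s2;python3 go.py 0.490 0.120 0.072 114.2
```

```text
clock: 4.68
tool_pos: [0.4924, 0.1165, 0.0725]
eef_rot: [0.54, 0.842, 0.004, -0.006]
contact_force: [2.5, -6.5, -2.1]
opening: 0.4
t 4.73 pos [0.4925 0.1164 0.0725] yaw 114.66 F [-1.   0.2  1.6] open 35.4
shift mm now-axes [ 4.3 -0.8  0.6] goal-axes [ 4.3 -0.8  0.5] turn deg [ 0.01 -0.75  0.46]
```

View pics/s2z.png

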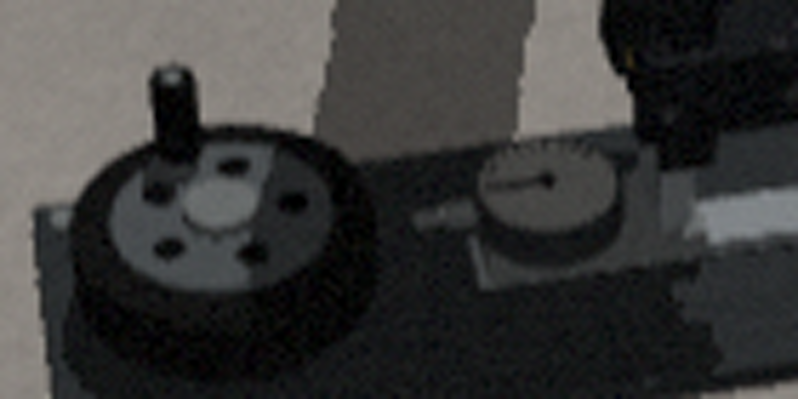

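```bash
python3 -m creep '[-8,0,0,0,0.3,0.2,-8,0,0,0,0.3,0.2,0,0,0,0,0,0]';python3 go.py 0.4905 0.1207 0.072 114.2
```

```text
clock: 4.98
tool_pos: [0.4964, 0.1078, 0.0725]
eef_rot: [0.539, 0.842, 0.008, -0.014]
contact_force: [2.1, -6.7, -2.6]
opening: 0.403
t 4.98 pos [0.4964 0.1078 0.0725] yaw 114.71 F [ 2.1 -6.7 -2.6] open 35.5
shift mm now-axes [14.2  0.   1. ] goal-axes [14.2 -0.1  0.5] turn deg [-0.05 -1.83  0.51]
```

```bash
python3 -m creep '[-5,0,0,0,-1.8,0.4,0,0,0,0,-0.5,0]';python3 go.py 0.4905 0.1207 0.072 114.2; python3 sc.py s3
```

```text
clock: 5.15
tool_pos: [0.4981, 0.1042, 0.0725]
eef_rot: [0.541, 0.841, -0.002, 0.002]
contact_force: [0.8, -2.5, -0.8]
opening: 0.403
t 5.15 pos [0.4981 0.1042 0.0725] yaw 114.45 F [ 0.8 -2.5 -0.8] open 35.5
shift mm now-axes [18.1 -0.1  0.4] goal-axes [18.1 -0.2  0.5] turn deg [-0.04  0.36  0.25]
```

View pics/s3z.png

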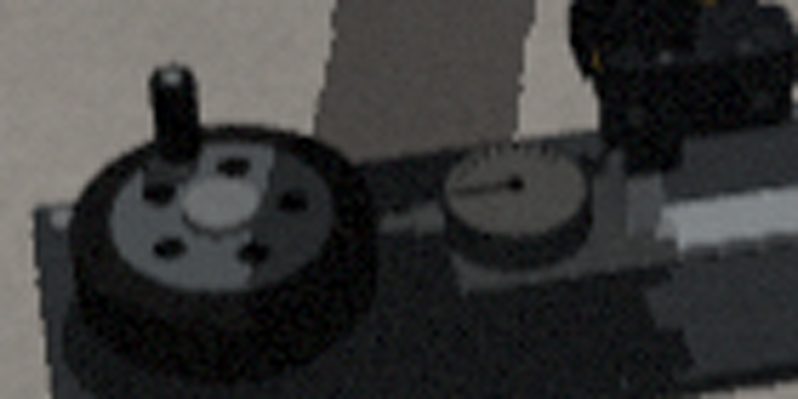

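```bash
cat > rect.py <<'E'
# rect.py cam name along_mm : rectified dial top; dial centre along from axle
import sys; from h import *
cam,n=sys.argv[1],sys.argv[2]
c,K,E=load(cam);fish=cam=="wrist"
ax=np.array(eval(sys.argv[3])) # approx dial centre world xy
a=np.radians(114.2);uy=np.array([np.cos(a),np.sin(a)]);ux=np.array([uy[1],-uy[0]])
N=400;mm=0.19
jj,ii=np.meshgrid(np.arange(N),np.arange(N))
mx=np.zeros((N,N),np.float32);my=mx.copy()
X=ax[0]+((jj-N/2)*ux[0]-(ii-N/2)*uy[0])*mm/1000;Y=ax[1]+((jj-N/2)*ux[1]-(ii-N/2)*uy[1])*mm/1000
P=np.stack([X,Y,np.full_like(X,.055)],-1)@E[:3,:3].T+E[:3,3]
if fish:
    r=np.hypot(P[...,0],P[...,1]);th=np.arctan2(r,P[...,2])/r
    mx=K[0,2]+K[0,0]*th*P[...,0];my=K[1,2]+K[1,1]*th*P[...,1]
else:
    mx=K[0,2]+K[0,0]*P[...,0]/P[...,2];my=K[1,2]+K[1,1]*P[...,1]/P[...,2]
o=cv2.remap(c[:,:,::-1].copy(),mx.astype(np.float32),my.astype(np.float32),cv2.INTER_CUBIC)
o=cv2.normalize(o,None,0,255,cv2.NORM_MINMAX)
cv2.imwrite(f"pics/{n}.png",o)
E
python3 rect.py scene r3 "(0.4905+0.0076+0.0201,0.1207-0.0165-0.0447)"
```

```text
(no output)
```

View pics/r3.png

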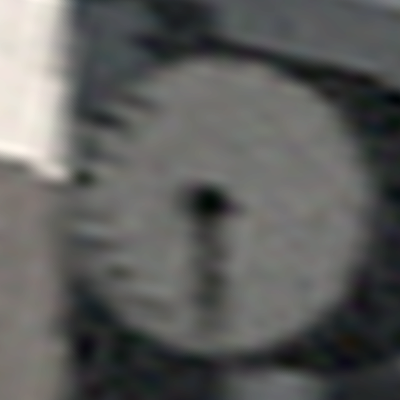

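```bash
cat >> rect.py <<'E'
g=cv2.GaussianBlur(cv2.cvtColor(o,cv2.COLOR_BGR2GRAY),(0,0),2).astype(np.float32)
# hub: darkest blob near centre
w=cv2.GaussianBlur(g,(0,0),5)[130:270,130:270];k=np.unravel_index(w.argmin(),w.shape);hub=np.array([k[1]+130,k[0]+130.])
th=np.radians(np.arange(-40,140,0.5));rr=np.arange(30,115)
mxp=(hub[0]-np.outer(np.sin(th),rr)).astype(np.float32);myp=(hub[1]+np.outer(np.cos(th),rr)).astype(np.float32)
pr=cv2.remap(g,mxp,myp,cv2.INTER_LINEAR).mean(1);pr=cv2.GaussianBlur(pr[:,None],(0,0),4)[:,0]
i=int(pr.argmin());wt=np.clip(np.median(pr)-pr,0,None)[max(0,i-24):i+25];t=(wt**2*th[max(0,i-24):i+25]).sum()/(wt**2).sum()
print(n,"clock",round(get_state()["clock"],2),"hub",hub,"needle rad",round(float(t),3),"mm",round(float(t)/.25,2),"contrast",round(float(np.median(pr)-pr.min()),1))
E
python3 -m creep '[-5,0,0,0,0,0.2,0,0,0,0,0,0]';python3 go.py 0.4905 0.1207 0.072 114.2;python3 rect.py scene r4 "(0.4905+0.0085+0.0201,0.1207-0.0190-0.0447)"
```

```text
clock: 5.42
tool_pos: [0.499, 0.1021, 0.0725]
eef_rot: [0.541, 0.841, -0.001, 0.001]
contact_force: [1.4, -5.9, -0.8]
opening: 0.404
t 5.42 pos [0.499  0.1021 0.0725] yaw 114.46 F [ 1.4 -5.9 -0.8] open 35.6
shift mm now-axes [20.4 -0.1  0.5] goal-axes [20.4 -0.2  0.5] turn deg [-0.08  0.14  0.26]
r4 clock 5.47 hub [209. 203.] needle rad 0.058 mm 0.23 contrast 34.2
```

```bash
python3 -m creep '[-5,0,0,0,0,0.2,0,0,0,0,0,0]';python3 go.py 0.4905 0.1207 0.072 114.2;python3 rect.py scene r5 "(0.4905+0.0095+0.0201,0.1207-0.0210-0.0447)"
```

```text
clock: 5.63
tool_pos: [0.4999, 0.1001, 0.0725]
eef_rot: [0.541, 0.841, -0.0, -0.001]
contact_force: [0.5, -5.1, -0.6]
opening: 0.402
t 5.63 pos [0.4999 0.1001 0.0725] yaw 114.43 F [ 0.5 -5.1 -0.6] open 35.4
shift mm now-axes [22.6 -0.1  0.5] goal-axes [22.6 -0.2  0.5] turn deg [-0.1  -0.09  0.23]
r5 clock 5.68 hub [208. 204.] needle rad 0.605 mm 2.42 contrast 43.0
```

View pics/r5.png

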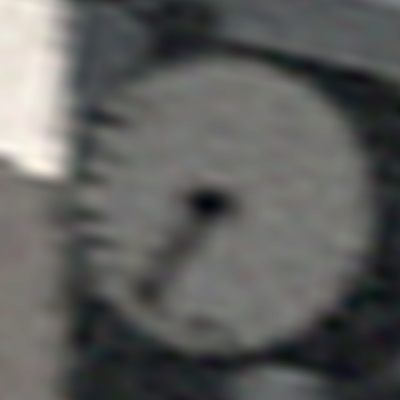

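```bash
python3 -m creep '[0,0,0,0,0,0]'; python3 -m creep '[0,0,0,0,0,0,0,0,0,0,0,0,0,0,0,0,0,0]' 70 20;python3 -m creep '[0,0,-20,0,0,0,0,0,-35,0,0,0,0,0,-10,0,0,0,0,0,0,0,0,0]'; python3 go.py 0.540 -0.073 0.13 114.2;python3 rect.py scene r6 "(0.4905+0.0095+0.0201,0.1207-0.0210-0.0447)"; python3 rect.py wrist rw6 "(0.4905+0.0095+0.0201,0.1207-0.0210-0.0447)"; python3 wr.py w6
```

```text
clock: 5.77
tool_pos: [0.5, 0.1, 0.0725]
eef_rot: [0.542, 0.841, -0.0, -0.001]
contact_force: [-2.3, 0.5, 2.6]
opening: 0.4
clock: 6.02
tool_pos: [0.5019, 0.0991, 0.0725]
eef_rot: [0.543, 0.84, 0.001, 0.0]
contact_force: [-0.3, -0.2, -0.0]
opening: 0.606
clock: 6.35
tool_pos: [0.5028, 0.098, 0.1385]
eef_rot: [0.544, 0.839, -0.0, 0.0]
contact_force: [-0.1, 0.2, 0.7]
opening: 0.794
t 6.35 pos [0.5028 0.098  0.1385] yaw 114.06 F [-0.1  0.2  0.7] open 69.9
shift mm now-axes [-171.3  -35.7    8.7] goal-axes [-171.2  -36.1    8.5] turn deg [-0.01  0.06 -0.14]
r6 clock 6.4 hub [209. 204.] needle rad 0.606 mm 2.43 contrast 44.9
rw6 clock 6.45 hub [196. 195.] needle rad 0.599 mm 2.4 contrast 111.5
```

View pics/w6.png

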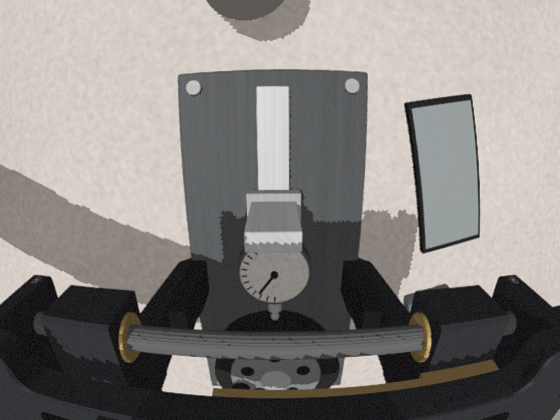

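View pics/rw6.png

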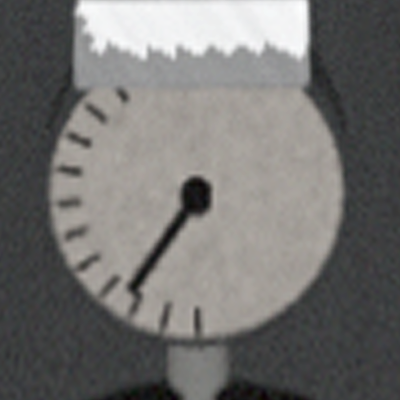

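```bash
python3 -m creep '[-35,-8,0,0,0,0,-40,-8,0,0,0,0,-40,-8,0,0,0,0,-30,-7,0,0,0,0,-15,-3,0,0,0,0]' 60; python3 go.py 0.540 -0.073 0.13 114.2
```

```text
clock: 6.92
tool_pos: [0.5351, -0.0592, 0.1293]
eef_rot: [0.537, 0.844, -0.002, -0.006]
contact_force: [0.6, -0.4, -0.6]
opening: 0.678
t 6.92 pos [ 0.5351 -0.0592  0.1293] yaw 115.06 F [ 0.6 -0.4 -0.6] open 59.8
shift mm now-axes [-14.6  -1.4  -0.8] goal-axes [-14.6  -1.1  -0.7] turn deg [-0.59 -0.43  0.87]
```

```bash
python3 -m creep '[-12,-1,0,-0.5,-0.4,0.8,-4,0,0,0,0,0,0,0,0,0,0,0]' 60; python3 go.py 0.540 -0.073 0.13 114.2; python3 wr.py w7; python3 sc.py s7
```

```text
clock: 7.17
tool_pos: [0.5397, -0.0804, 0.1256]
eef_rot: [0.547, 0.837, -0.003, -0.002]
contact_force: [-0.5, -0.3, -0.2]
opening: 0.682
t 7.17 pos [ 0.5397 -0.0804  0.1256] yaw 113.7 F [-0.5 -0.3 -0.2] open 60.1
shift mm now-axes [ 6.6  3.3 -4.5] goal-axes [ 6.6  3.4 -4.4] turn deg [-0.37 -0.02 -0.5 ]
```

View pics/w7.png

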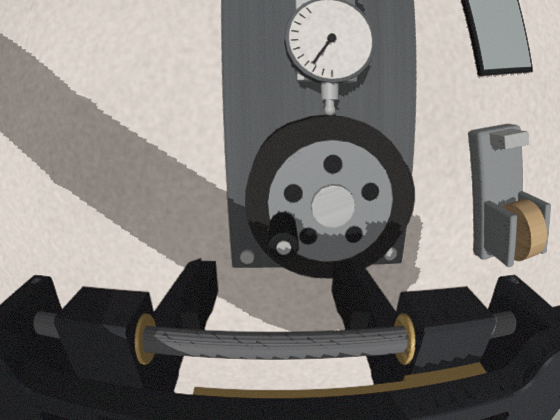

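View pics/s7z.png

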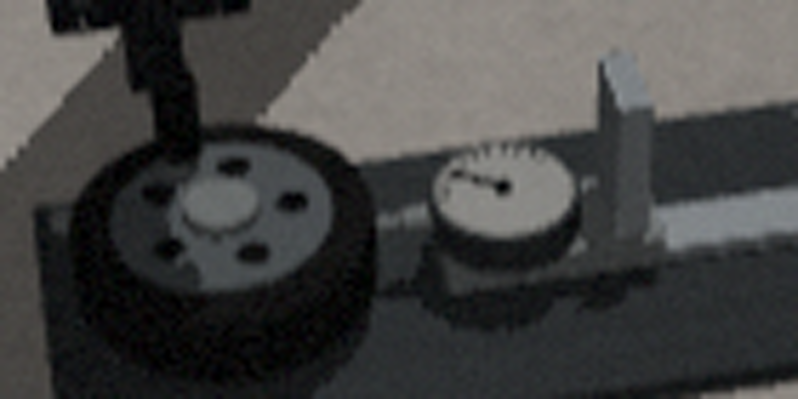

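```bash
python3 - <<'E'
from h import *
d=np.load('pics/w7.npz');K,E=d['K'],d['E']
k=onz(K,E,(284,247.5),.104,True);n=onz(K,E,(333,207),.067,True)
print("knob",k.round(4),"nut",n.round(4),"r",np.linalg.norm((k-n)[:2]).round(4),"ang",np.degrees(np.arctan2(*(k-n)[1::-1])).round(1))
dd=onz(K,E,(332,38),.055,True);print("dial",dd.round(4),"dir",np.degrees(np.arctan2(*(dd-n)[1::-1])).round(2),np.linalg.norm((dd-n)[:2]))
# hub disc profile / tyre outline rectified at z=.05
N=600;mm=.25
jj,ii=np.meshgrid(np.arange(N),np.arange(N))
a=np.radians(114.2);uy=np.array([np.cos(a),np.sin(a)]);ux=np.array([uy[1],-uy[0]])
X=n[0]+((jj-300)*ux[0]-(ii-300)*uy[0])*mm/1000;Y=n[1]+((jj-300)*ux[1]-(ii-300)*uy[1])*mm/1000
P=np.stack([X,Y,np.full_like(X,.058)],-1)@E[:3,:3].T+E[:3,3]
r=np.hypot(P[...,0],P[...,1]);th=np.arctan2(r,P[...,2])/r
im=cv2.imread('pics/w7.png')
o=cv2.remap(im,(K[0,2]+K[0,0]*th*P[...,0]).astype(np.float32),(K[1,2]+K[1,1]*th*P[...,1]).astype(np.float32),cv2.INTER_CUBIC)
o=cv2.convertScaleAbs(o,alpha=1.6,beta=20)
cv2.circle(o,(300,300),240,(0,0,255),1)
cv2.imwrite('pics/top7.png',o)
E
```

```text
knob [ 0.5408 -0.0729  0.104 ] nut [ 0.5664 -0.0481  0.067 ] r 0.0357 ang -135.9
dial [0.5197 0.0546 0.055 ] dir 114.46 0.1128093019751206
```

View pics/top7.png

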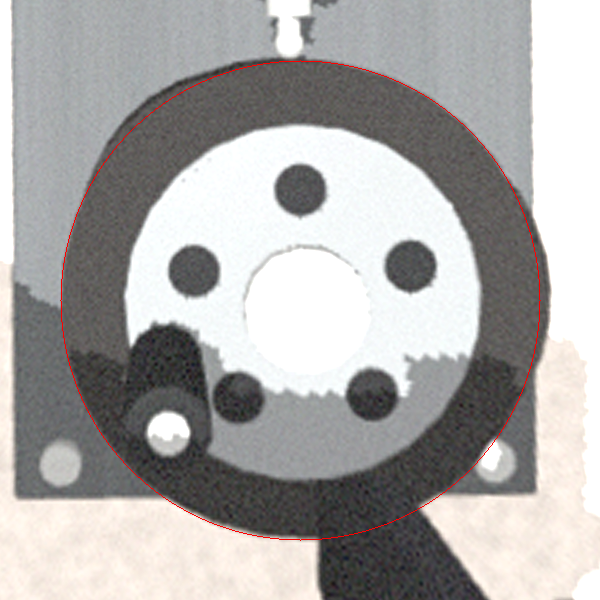

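```bash
python3 -m creep '[6,3,10,0,0,-0.5,0,0,15,0,0,0,0,0,0,0,0,0]' 60; python3 go.py 0.5407 -0.0729 0.071 114.2
```

```text
clock: 7.52
tool_pos: [0.5399, -0.0652, 0.0997]
eef_rot: [0.538, 0.843, -0.0, -0.003]
contact_force: [-0.1, 0.1, -1.1]
opening: 0.686
t 7.52 pos [ 0.5399 -0.0652  0.0997] yaw 114.85 F [-0.1  0.1 -1.1] open 60.4
shift mm now-axes [-7.4 -2.4 28.6] goal-axes [-7.4 -2.4 28.7] turn deg [-0.21 -0.22  0.65]
```

```bash
python3 -m creep '[-7,-2,12,0,0,0.6,0,0,12,0,0,0,0,0,0,0,0,0,0,0,0,0,0,0]' 60; python3 go.py 0.5407 -0.0729 0.071 114.2
```

```text
clock: 7.85
tool_pos: [0.5406, -0.0637, 0.0744]
eef_rot: [0.538, 0.843, 0.001, -0.005]
contact_force: [0.1, 0.3, -0.2]
opening: 0.684
t 7.85 pos [ 0.5406 -0.0637  0.0744] yaw 114.92 F [ 0.1  0.3 -0.2] open 60.3
shift mm now-axes [-8.4 -3.7  3.4] goal-axes [-8.4 -3.6  3.4] turn deg [-0.19 -0.49  0.73]
```

```bash
python3 -m creep '[-7,-3,2,0,-0.5,0.7,0,0,0,0,0,0]' 60; python3 go.py 0.5407 -0.0729 0.071 114.2; python3 -m creep '[0,0,0,0,0,0]'; python3 go.py 0.5407 -0.0729 0.071 114.2
```

```text
clock: 8.02
tool_pos: [0.5411, -0.0699, 0.0731]
eef_rot: [0.542, 0.84, -0.001, -0.001]
contact_force: [0.3, -0.1, -0.3]
opening: 0.678
t 8.02 pos [ 0.5411 -0.0699  0.0731] yaw 114.34 F [ 0.3 -0.1 -0.3] open 59.7
shift mm now-axes [-2.6 -1.6  2.1] goal-axes [-2.6 -1.6  2.1] turn deg [-0.13  0.01  0.14]
clock: 8.1
tool_pos: [0.5414, -0.0696, 0.0736]
eef_rot: [0.542, 0.84, -0.001, -0.0]
contact_force: [0.3, 0.1, -0.1]
opening: 0.682
t 8.1 pos [ 0.5414 -0.0696  0.0736] yaw 114.36 F [ 0.3  0.1 -0.1] open 60.1
shift mm now-axes [-2.7 -2.   2.6] goal-axes [-2.7 -2.   2.6] turn deg [-0.09  0.03  0.16]
```

Close on the knob after the last nudge.

```bash
python3 -m creep '[-3,-2,1,0,0,0,0,0,0,0,0,0,0,0,0,0,0,0,0,0,0,0,0,0,0,0,0,0,0,0]' 8 20; python3 -m creep '[0,0,0,0,0,0,0,0,0,0,0,0]'; python3 go.py 0.5407 -0.0729 0.071 114.2; python3 wr.py w8
```

```text
clock: 8.52
tool_pos: [0.5416, -0.0742, 0.0741]
eef_rot: [0.542, 0.84, -0.0, 0.001]
contact_force: [-0.3, 1.4, -0.5]
opening: 0.328
clock: 8.68
tool_pos: [0.5423, -0.074, 0.0743]
eef_rot: [0.542, 0.84, 0.0, 0.002]
contact_force: [0.1, -0.1, -1.8]
opening: 0.194
t 8.68 pos [ 0.5423 -0.074   0.0743] yaw 114.3 F [ 0.1 -0.1 -1.8] open 17.1
shift mm now-axes [ 1.6 -1.   3.3] goal-axes [ 1.6 -1.   3.3] turn deg [0.13 0.14 0.1 ]
```

View pics/w8.png

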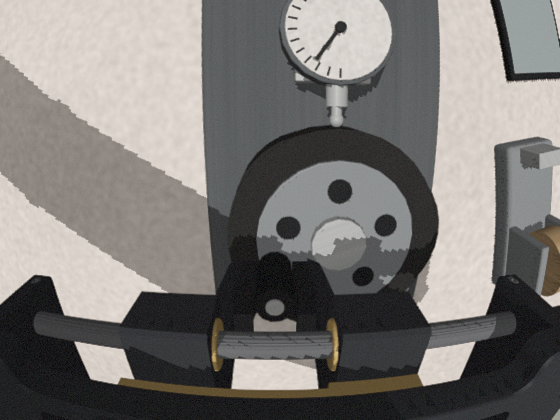

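```bash
cat > k.py <<'E'
# k.py name sign step: knob angle, needle, suggested rows
import sys,subprocess; from h import *
from scipy.spatial.transform import Rotation as Ro
s=get_state();p=np.array(s["tool_pos"]);R=Ro.from_quat(s["eef_rot"]).as_matrix()
ax=np.array([.5670,-.0484])
v=p[:2]-ax;al=np.degrees(np.arctan2(v[1],v[0]));b=(al-114.2)%360
a=np.radians(114.2)
T=np.array([[np.cos(a),np.sin(a),0],[np.sin(a),-np.cos(a),0],[0,0,-1]])
print("beta",b.round(1),"r",(np.hypot(*v)*1000).round(1),"z",p[2].round(4),"F",np.round(s["contact_force"],1),"open",round(s["opening"]*88.1,1),"turn",np.degrees(Ro.from_matrix(R.T@T).as_rotvec()).round(2))
if len(sys.argv)>2:
    d=float(sys.argv[2]);rows=[];cur=v*1000
    for i in range(1,6):
        t=np.radians(b+114.2+d*i);q=36*np.array([np.cos(t),np.sin(t)]);e=q-cur;cur=q
        rows.append((T[:2,:2].T@e).round(1).tolist())
    print(rows)
sys.argv=["","wrist",sys.argv[1],"(0.5201,0.0550)"]
exec(open("rect.py").read())
E
python3 k.py k0 10
```

```text
beta 111.8 r 35.6 z 0.0743 F [ 1.4  0.9 -1.3] open 17.3 turn [0.12 0.14 0.1 ]
[[-5.8, 2.4], [-5.0, 3.8], [-4.3, 4.6], [-3.4, 5.3], [-2.5, 5.8]]
k0 clock 8.78 hub [195. 200.] needle rad 0.611 mm 2.44 contrast 146.7
```

```bash
python3 -m creep '[-6,2.4,0,0,0,0,-5.2,3.8,0,0,0,0,-4.5,4.8,0,0,0,0]'; python3 k.py k1 10
```

```text
clock: 9.03
tool_pos: [0.552, -0.0813, 0.0741]
eef_rot: [0.541, 0.841, -0.003, -0.006]
contact_force: [-5.1, -0.5, 7.5]
opening: 0.196
beta 131.2 r 36.1 z 0.0741 F [-5.1 -0.5  7.5] open 17.3 turn [-0.63 -0.36  0.29]
[[-4.2, 4.6], [-3.5, 5.2], [-2.5, 5.7], [-1.5, 6.1], [-0.4, 6.3]]
k1 clock 9.08 hub [130. 130.] needle rad 1.311 mm 5.24 contrast 77.7
```

View pics/k1.png

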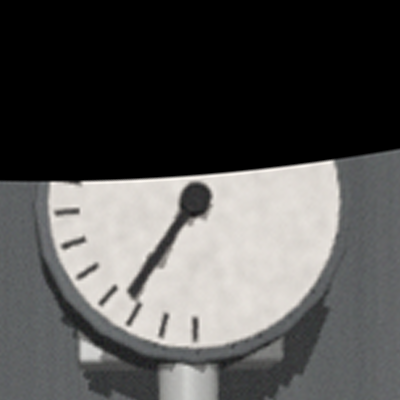

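```bash
sed -i 's/,cv2.INTER_CUBIC)$/,cv2.INTER_CUBIC,borderMode=cv2.BORDER_CONSTANT,borderValue=(190,190,190))/; s/\[130:270,130:270\]/[170:230,170:230]/; s/k\[1\]+130,k\[0\]+130\./k[1]+170,k[0]+170./' rect.py; python3 -m creep '[-4.4,4.8,0,-0.5,-0.3,0,-3.6,5.4,0,0,0,0,-2.6,6,0,0,0,0]'; python3 k.py k2 10;  python3 -m creep '[-1.7,6.2,0,0,0,0,-0.5,6.5,0,0,0,0]'; python3 k.py k3 10
```

```text
clock: 9.33
tool_pos: [0.5669, -0.0852, 0.0741]
eef_rot: [0.541, 0.841, -0.004, -0.006]
contact_force: [-4.7, -1.0, 7.1]
opening: 0.195
beta 155.7 r 36.8 z 0.0741 F [-4.7 -1.   7.1] open 17.2 turn [-0.7  -0.31  0.24]
[[-1.3, 6.3], [-1.0, 6.2], [0.1, 6.3], [1.2, 6.2], [2.2, 5.9]]
k2 clock 9.38 hub [171. 229.] needle rad 0.519 mm 2.08 contrast 86.4
clock: 9.55
tool_pos: [0.5773, -0.0841, 0.0741]
eef_rot: [0.542, 0.84, -0.006, -0.008]
contact_force: [-6.6, -2.1, 7.5]
opening: 0.196
beta 171.8 r 37.2 z 0.0741 F [-6.6 -2.1  7.5] open 17.3 turn [-1.08 -0.35  0.13]
[[0.8, 6.4], [0.7, 6.2], [1.8, 6.0], [2.8, 5.6], [3.8, 5.0]]
k3 clock 9.6 hub [170. 170.] needle rad 0.323 mm 1.29 contrast 45.4
```

View pics/k3.png

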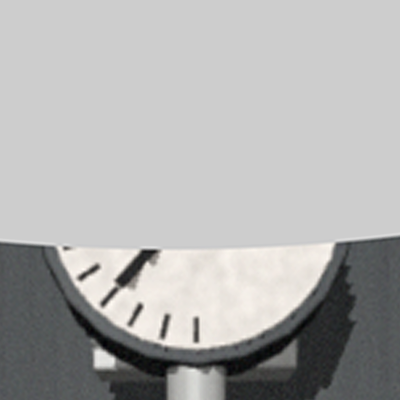

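```bash
python3 - <<'E'
s=open('rect.py').read()
i=s.index('# hub:')
s=s[:i]+'''
hub=np.array([196.,198.]) if fish else np.array([208.,204.])
H,W=c.shape[:2];ok=((mx>1)&(mx<W-2)&(my>1)&(my<H-2)).astype(np.float32)
th=np.radians(np.arange(-15,140,0.5));rr=np.arange(30,108)
mxp=(hub[0]-np.outer(np.sin(th),rr)).astype(np.float32);myp=(hub[1]+np.outer(np.cos(th),rr)).astype(np.float32)
v=cv2.remap(g,mxp,myp,cv2.INTER_LINEAR);m=cv2.remap(ok,mxp,myp,cv2.INTER_NEAREST)
pr=np.where(m.sum(1)>15,(v*m).sum(1)/np.maximum(m.sum(1),1),255);pr=cv2.GaussianBlur(pr.astype(np.float32)[:,None],(0,0),3)[:,0]
i=int(pr.argmin());sl=slice(max(0,i-16),i+17);wt=np.clip(np.median(pr)-pr,0,None)[sl]**2;t=(wt*th[sl]).sum()/wt.sum()
print(n,"clock",round(get_state()["clock"],2),"needle rad",round(float(t),3),"mm",round(float(t)/.25,2),"contrast",round(float(np.median(pr)-pr.min()),1))
'''
open('rect.py','w').write(s)
E
python3 k.py k3b 10; python3 rect.py scene s3b "(0.4905+0.0095+0.0201,0.1207-0.0210-0.0447)"
```

```text
beta 174.5 r 37.2 z 0.0742 F [-2.5  0.5  3.3] open 17.1 turn [-0.94 -0.3   0.15]
[[1.2, 6.4], [1.0, 6.2], [2.1, 5.9], [3.1, 5.5], [4.0, 4.8]]
k3b clock 9.65 needle rad 0.842 mm 3.37 contrast 195.0
s3b clock 9.7 needle rad 0.917 mm 3.67 contrast 118.6
```

View pics/s3b.png

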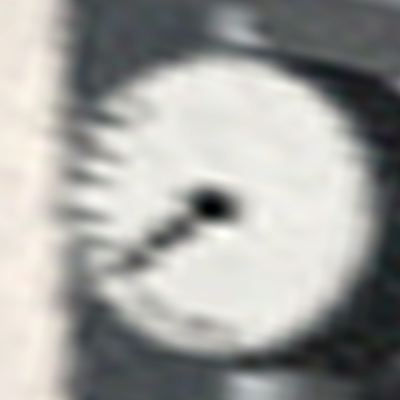

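```bash
cat >> k.py <<'E'
sys.argv=["","scene",n+"s","(0.5201,0.0550)"]
exec(open("rect.py").read())
E
python3 -m creep '[0.6,4.5,0,0.8,0.3,0,0,0,0,0,0,0]'; python3 k.py k4;  python3 -m creep '[1,6,0,0,0,0,0,0,0,0,0,0]'; python3 k.py k5;python3 -m creep '[1.8,6,0,0,0,0,0,0,0,0,0,0]'; python3 k.py k6 10
```

```text
clock: 9.87
tool_pos: [0.5819, -0.0826, 0.0741]
eef_rot: [0.542, 0.84, -0.011, -0.013]
contact_force: [3.2, 3.3, -0.1]
opening: 0.197
beta 179.3 r 37.3 z 0.0741 F [ 3.2  3.3 -0.1] open 17.3 turn [-1.82 -0.57  0.08]
k4 clock 9.92 needle rad 0.051 mm 0.2 contrast 30.5
k4s clock 9.97 needle rad 1.096 mm 4.38 contrast 131.8
clock: 10.13
tool_pos: [0.5856, -0.0808, 0.0741]
eef_rot: [0.543, 0.84, -0.012, -0.013]
contact_force: [3.3, 4.8, -0.6]
opening: 0.19
beta 185.7 r 37.4 z 0.0741 F [ 3.3  4.8 -0.6] open 16.8 turn [-1.92 -0.51  0.01]
k5 clock 10.18 needle rad 0.043 mm 0.17 contrast 30.6
k5s clock 10.23 needle rad 1.284 mm 5.14 contrast 156.3
clock: 10.4
tool_pos: [0.589, -0.0787, 0.0741]
eef_rot: [0.544, 0.839, -0.013, -0.013]
contact_force: [3.6, 4.9, -0.5]
opening: 0.195
beta 191.8 r 37.5 z 0.0741 F [ 3.6  4.9 -0.5] open 17.2 turn [-2.12 -0.44 -0.06]
[[3.2, 5.7], [2.8, 5.6], [3.8, 5.0], [4.6, 4.3], [5.3, 3.4]]
k6 clock 10.45 needle rad 0.041 mm 0.16 contrast 27.7
k6s clock 10.5 needle rad 1.405 mm 5.62 contrast 158.4
```

```bash
python3 -m creep '[2.6,5,0,-1.5,-0.4,0,0,0,0,0,0,0]'; python3 k.py k7;  python3 -m creep '[3,4.6,0,-0.5,0,0,0,0,0,0,0,0]'; python3 k.py k8;python3 -m creep '[3.4,4.4,0,0,0,0,0,0,0,0,0,0]'; python3 k.py k9;python3 -m creep '[3.8,4,0,0,0,0,0,0,0,0,0,0]'; python3 k.py k10 10
```

```text
clock: 10.67
tool_pos: [0.5916, -0.0769, 0.0741]
eef_rot: [0.544, 0.839, -0.006, -0.003]
contact_force: [4.4, 4.6, -0.7]
opening: 0.194
beta 196.6 r 37.7 z 0.0741 F [ 4.4  4.6 -0.7] open 17.1 turn [-0.74  0.11 -0.13]
k7 clock 10.72 needle rad 0.034 mm 0.14 contrast 30.3
k7s clock 10.77 needle rad 1.422 mm 5.69 contrast 152.3
clock: 10.93
tool_pos: [0.5933, -0.0753, 0.0741]
eef_rot: [0.545, 0.838, -0.005, -0.001]
contact_force: [3.3, 5.1, -0.4]
opening: 0.197
beta 200.1 r 37.7 z 0.0741 F [ 3.3  5.1 -0.4] open 17.4 turn [-0.55  0.21 -0.23]
k8 clock 10.98 needle rad 0.04 mm 0.16 contrast 20.2
k8s clock 11.03 needle rad 1.419 mm 5.68 contrast 148.9
clock: 11.2
tool_pos: [0.5954, -0.0732, 0.0741]
eef_rot: [0.546, 0.838, -0.007, -0.001]
contact_force: [3.4, 5.7, 0.6]
opening: 0.195
beta 204.7 r 37.7 z 0.0741 F [3.4 5.7 0.6] open 17.2 turn [-0.74  0.35 -0.33]
k9 clock 11.25 needle rad 0.029 mm 0.11 contrast 5.7
k9s clock 11.3 needle rad 1.405 mm 5.62 contrast 162.9
clock: 11.47
tool_pos: [0.5975, -0.0705, 0.0741]
eef_rot: [0.546, 0.838, -0.008, -0.0]
contact_force: [1.9, 5.7, 0.9]
opening: 0.196
beta 209.9 r 37.7 z 0.0741 F [1.9 5.7 0.9] open 17.3 turn [-0.81  0.51 -0.41]
[[5.0, 4.3], [4.4, 4.4], [5.1, 3.6], [5.7, 2.7], [6.1, 1.6]]
k10 clock 11.52 needle rad 1.218 mm 4.87 contrast 133.3
k10s clock 11.57 needle rad 1.293 mm 5.17 contrast 149.7
```

```bash
python3 -c "
import cv2,numpy as np
cv2.imwrite('pics/k8c.png',np.hstack([cv2.imread('pics/k8s.png'),cv2.imread('pics/k10s.png')]))"
```

```text
(no output)
```

View pics/k8c.png

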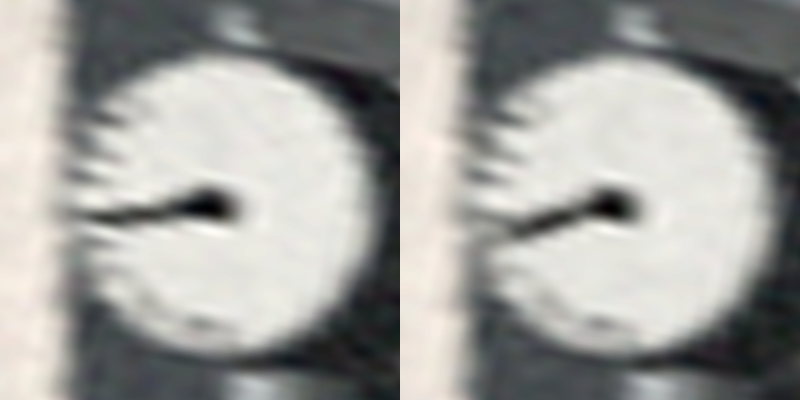

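```bash
python3 -m creep '[4.6,3.6,0,-0.7,0.4,-0.4,5,3.2,0,0,0,0,5.4,2.6,0,0,0,0]'; python3 k.py k11 10
```

```text
clock: 11.82
tool_pos: [0.6013, -0.0636, 0.0742]
eef_rot: [0.546, 0.838, -0.005, 0.005]
contact_force: [4.5, -6.5, -0.9]
opening: 0.194
beta 221.9 r 37.6 z 0.0742 F [ 4.5 -6.5 -0.9] open 17.1 turn [-0.18  0.81 -0.35]
[[5.7, 3.2], [5.3, 3.4], [5.8, 2.5], [6.1, 1.4], [6.3, 0.3]]
k11 clock 11.87 needle rad 0.892 mm 3.57 contrast 170.8
k11s clock 11.92 needle rad 0.785 mm 3.14 contrast 120.8
```

```bash
python3 -m creep '[6,2.6,0,-0.2,0.8,-0.4,6,1.8,0,0,0,0,6.4,0.8,0,0,0,0,6.5,0,0,0,0,0]'; python3 k.py k12 10
```

```text
clock: 12.25
tool_pos: [0.6043, -0.0514, 0.0743]
eef_rot: [0.546, 0.837, -0.001, 0.011]
contact_force: [8.3, -5.9, -4.9]
opening: 0.197
beta 241.2 r 37.4 z 0.0743 F [ 8.3 -5.9 -4.9] open 17.3 turn [ 0.63  1.13 -0.44]
[[6.4, 1.3], [6.1, 1.5], [6.3, 0.4], [6.2, -0.7], [6.0, -1.8]]
k12 clock 12.3 needle rad 0.599 mm 2.39 contrast 177.0
k12s clock 12.35 needle rad 0.595 mm 2.38 contrast 98.0
```

```bash
python3 -m creep '[7,1.2,0,0.6,1,-0.4,7.5,0.5,0,0,0,0,7.5,-1.2,0,0,0,0,7.5,-2.4,0,0,0,0]'; python3 k.py k13 10
```

```text
clock: 12.68
tool_pos: [0.6003, -0.0325, 0.0743]
eef_rot: [0.546, 0.838, 0.002, 0.011]
contact_force: [7.5, -1.4, -4.9]
opening: 0.197
beta 271.3 r 36.9 z 0.0743 F [ 7.5 -1.4 -4.9] open 17.4 turn [ 0.89  0.96 -0.35]
[[6.2, -1.6], [6.0, -1.8], [5.6, -2.8], [5.1, -3.7], [4.3, -4.5]]
k13 clock 12.73 needle rad 0.595 mm 2.38 contrast 186.8
k13s clock 12.78 needle rad 0.593 mm 2.37 contrast 93.8
```

```bash
python3 -m creep '[7,-2.2,0,0.8,0.8,-0.3,7,-3,0,0,0,0,6,-4.5,0,0,0,0,5,-5.5,0,0,0,0]'; python3 k.py k14 10
```

```text
clock: 13.12
tool_pos: [0.5827, -0.0162, 0.0742]
eef_rot: [0.543, 0.839, 0.004, 0.007]
contact_force: [5.7, 0.1, -1.9]
opening: 0.197
beta 309.8 r 35.9 z 0.0742 F [ 5.7  0.1 -1.9] open 17.4 turn [ 0.81  0.46 -0.03]
[[4.5, -4.3], [3.6, -5.1], [2.7, -5.7], [1.6, -6.1], [0.6, -6.2]]
k14 clock 13.17 needle rad 0.596 mm 2.38 contrast 191.9
k14s clock 13.22 needle rad 0.594 mm 2.37 contrast 94.2
```

```bash
python3 -m creep '[4.6,-5,0,0.7,0.4,0,3.6,-6,0,0,0,0,2.5,-6.5,0,0,0,0]'; python3 k.py k15; python3 -m creep '[1.2,-7,0,0,0,0,0,-7,0,0,0,0,-1.2,-7,0,0,0,0]'; python3 k.py k16 10
```

```text
clock: 13.47
tool_pos: [0.5651, -0.0133, 0.0742]
eef_rot: [0.543, 0.84, 0.002, 0.003]
contact_force: [6.1, 0.8, -2.2]
opening: 0.196
beta 338.9 r 35.1 z 0.0742 F [ 6.1  0.8 -2.2] open 17.2 turn [0.36 0.13 0.02]
k15 clock 13.52 needle rad 0.602 mm 2.41 contrast 195.8
k15s clock 13.57 needle rad 0.593 mm 2.37 contrast 87.5
clock: 13.82
tool_pos: [0.5484, -0.0192, 0.0741]
eef_rot: [0.542, 0.84, 0.005, 0.004]
contact_force: [5.4, 3.6, -2.0]
opening: 0.199
beta 8.3 r 34.6 z 0.0741 F [ 5.4  3.6 -2. ] open 17.5 turn [0.7  0.04 0.17]
[[-0.0, -6.3], [-2.5, -5.8], [-3.4, -5.2], [-4.3, -4.6], [-5.0, -3.7]]
k16 clock 13.87 needle rad 0.608 mm 2.43 contrast 196.0
k16s clock 13.92 needle rad 0.593 mm 2.37 contrast 94.5
```

```bash
python3 -m creep '[-2,-6.3,0,0.7,0,0.1,-3,-6,0,0,0,0]'; python3 k.py k17; python3 -m creep '[-4,-5,0,0,0,0,-4.6,-4.4,0,0,0,0]'; python3 k.py k18; python3 -m creep '[-5.5,-4,0,0,0,0,-5.8,-3,0,0,0,0]'; python3 k.py k19 10
```

```text
clock: 14.08
tool_pos: [0.5395, -0.0278, 0.0741]
eef_rot: [0.542, 0.84, 0.0, -0.0]
contact_force: [4.7, 3.9, -2.3]
opening: 0.196
beta 29.0 r 34.4 z 0.0741 F [ 4.7  3.9 -2.3] open 17.3 turn [ 0.   -0.05  0.13]
k17 clock 14.13 needle rad 0.609 mm 2.44 contrast 193.4
k17s clock 14.18 needle rad 0.586 mm 2.34 contrast 96.9
clock: 14.35
tool_pos: [0.5343, -0.0377, 0.0741]
eef_rot: [0.541, 0.841, 0.001, -0.001]
contact_force: [3.0, 6.1, -0.0]
opening: 0.196
beta 47.6 r 34.4 z 0.0741 F [ 3.   6.1 -0. ] open 17.3 turn [ 0.03 -0.18  0.24]
k18 clock 14.4 needle rad 0.742 mm 2.97 contrast 193.8
k18s clock 14.45 needle rad 0.81 mm 3.24 contrast 124.2
clock: 14.62
tool_pos: [0.5324, -0.048, 0.0741]
eef_rot: [0.54, 0.842, 0.002, -0.002]
contact_force: [0.6, 5.7, 1.2]
opening: 0.197
beta 65.1 r 34.6 z 0.0741 F [0.6 5.7 1.2] open 17.3 turn [ 0.07 -0.37  0.41]
[[-5.3, -3.4], [-6.2, -1.1], [-6.3, 0.0], [-6.2, 1.1], [-5.9, 2.2]]
k19 clock 14.67 needle rad 1.022 mm 4.09 contrast 192.1
k19s clock 14.72 needle rad 1.022 mm 4.09 contrast 119.4
```

The lesser bump reads 4.1 mm near β=67°, the round 2.4 mm, and the high one about 5.7 mm near β=198°. I'll carry on round to the high spot in the same direction.

```bash
python3 -m creep '[-6.3,-2,0,0,-0.3,0.4,-6.8,-1,0,0,0,0,-7,0.4,0,0,0,0,-6.8,1.6,0,0,0,0]'; python3 k.py k20 10;
```

```text
clock: 15.05
tool_pos: [0.5377, -0.0681, 0.074]
eef_rot: [0.541, 0.841, -0.0, -0.006]
contact_force: [-3.0, 3.8, 6.1]
opening: 0.197
beta 99.7 r 35.3 z 0.074 F [-3.   3.8  6.1] open 17.4 turn [-0.38 -0.59  0.27]
[[-6.2, 0.9], [-5.7, 2.6], [-5.2, 3.6], [-4.5, 4.4], [-3.6, 5.1]]
k20 clock 15.1 needle rad 0.603 mm 2.41 contrast 181.0
k20s clock 15.15 needle rad 0.586 mm 2.34 contrast 94.9
```

```bash
python3 -m creep '[-6.4,1.6,0,-0.4,-0.6,0.3,-6,3,0,0,0,0,-5.4,4,0,0,0,0,-4.8,5,0,0,0,0,-3.8,5.6,0,0,0,0]'; python3 k.py k21 10;
```

```text
clock: 15.57
tool_pos: [0.5544, -0.0825, 0.0739]
eef_rot: [0.543, 0.84, -0.006, -0.01]
contact_force: [-6.0, 0.7, 10.2]
opening: 0.192
beta 135.5 r 36.3 z 0.0739 F [-6.   0.7 10.2] open 17.0 turn [-1.21 -0.56  0.  ]
[[-3.8, 5.1], [-3.1, 5.5], [-2.1, 5.9], [-1.0, 6.2], [0.1, 6.3]]
k21 clock 15.62 needle rad 0.597 mm 2.39 contrast 177.2
k21s clock 15.67 needle rad 0.593 mm 2.37 contrast 94.3
```

```bash
cat > k2.py <<'E'
import sys; from h import *
import io,contextlib
s=get_state();p=np.array(s["tool_pos"])
nm=sys.argv[1]
sys.argv=["","scene",nm,"(0.5201,0.0550)"]
exec(open("rect.py").read())
v=p[:2]-np.array([.5670,-.0484]);v2=p[:2]-np.array([.5683,-.0490])
print("beta",((np.degrees(np.arctan2(v[1],v[0]))-114.2)%360).round(2),"beta'",((np.degrees(np.arctan2(v2[1],v2[0]))-114.2)%360).round(2),"F",np.round(s["contact_force"],1),"qd",np.abs(s["qd"]).max().round(3))
E
python3 -m creep '[-3.4,5.4,0,-1,-0.5,0,-2.4,5.8,0,0,0,0,-1.4,6,0,0,0,0,-0.4,6,0,0,0,0,0,0,0,0,0,0]'; python3 k2.py q0; python3 -m creep '[0.6,5,0,0,0,0,0,0,0,0,0,0,0,0,0,0,0,0]'; python3 k2.py q1;python3 -m creep '[1,5,0,0,0,0,0,0,0,0,0,0,0,0,0,0,0,0]'; python3 k2.py q2
```

```text
clock: 16.08
tool_pos: [0.5671, -0.0854, 0.0741]
eef_rot: [0.546, 0.838, -0.011, -0.009]
contact_force: [5.3, 4.1, -2.5]
opening: 0.198
q0 clock 16.13 needle rad 0.586 mm 2.35 contrast 93.8
beta 156.01 beta' 153.97 F [ 5.3  4.1 -2.5] qd 0.022
clock: 16.38
tool_pos: [0.5692, -0.0854, 0.0739]
eef_rot: [0.546, 0.837, -0.014, -0.009]
contact_force: [0.1, 1.9, 2.0]
opening: 0.192
q1 clock 16.43 needle rad 0.587 mm 2.35 contrast 93.2
beta 159.15 beta' 157.16 F [0.1 1.9 2. ] qd 0.006
clock: 16.68
tool_pos: [0.5712, -0.0852, 0.0739]
eef_rot: [0.547, 0.837, -0.017, -0.01]
contact_force: [-0.2, 1.4, 2.7]
opening: 0.198
q2 clock 16.73 needle rad 0.592 mm 2.37 contrast 94.8
beta 162.3 beta' 160.37 F [-0.2  1.4  2.7] qd 0.009
```

```bash
python3 - <<'E'
s=open('k2.py').read()
s=s.replace('p=np.array(s["tool_pos"])','p=np.array(s["tool_pos"]);from scipy.spatial.transform import Rotation as Ro;R=Ro.from_quat(s["eef_rot"]).as_matrix();p=p-.019*R[:,2]\na_=np.radians(114.2);T_=np.array([[np.cos(a_),np.sin(a_),0],[np.sin(a_),-np.cos(a_),0],[0,0,-1]]);print("turn",np.degrees(Ro.from_matrix(R.T@T_).as_rotvec()).round(2))')
open('k2.py','w').write(s)
E
python3 -m creep '[0,8,0,-2.5,0,0,0.5,7,0,0,0,0,0,0,0,0,0,0]'; python3 k2.py q3;python3 -m creep '[1,7,0,-1,0,0,0,0,0,0,0,0]'; python3 k2.py q4
```

```text
clock: 16.98
tool_pos: [0.5784, -0.0838, 0.0738]
eef_rot: [0.549, 0.836, -0.004, -0.002]
contact_force: [3.6, 3.0, -0.4]
opening: 0.194
turn [-0.52  0.13 -0.74]
q3 clock 17.03 needle rad 0.836 mm 3.35 contrast 105.5
beta 173.9 beta' 172.24 F [ 3.6  3.  -0.4] qd 0.048
clock: 17.2
tool_pos: [0.581, -0.083, 0.0739]
eef_rot: [0.549, 0.836, -0.0, 0.002]
contact_force: [5.2, 4.7, -0.4]
opening: 0.195
turn [ 0.07  0.17 -0.84]
q4 clock 17.25 needle rad 1.014 mm 4.05 contrast 120.6
beta 177.72 beta' 176.17 F [ 5.2  4.7 -0.4] qd 0.022
```

```bash
python3 -m creep '[1.3,6,0,0,0,-0.8,0,0,0,0,0,0,0,0,0,0,0,0]'; python3 k2.py q5;python3 -m creep '[1.8,6,0,-0.3,0,0,0,0,0,0,0,0,0,0,0,0,0,0]'; python3 k2.py q6;python3 -m creep '[2.2,5.6,0,-0.3,0,0,0,0,0,0,0,0,0,0,0,0,0,0]'; python3 k2.py q7;python3 -m creep '[2.6,5.2,0,-0.3,0,0,0,0,0,0,0,0,0,0,0,0,0,0]'; python3 k2.py q8
```

```text
clock: 17.5
tool_pos: [0.5828, -0.0822, 0.0738]
eef_rot: [0.544, 0.839, -0.004, -0.0]
contact_force: [0.3, 0.3, 4.0]
opening: 0.197
turn [-0.41  0.21 -0.05]
q5 clock 17.55 needle rad 1.14 mm 4.56 contrast 130.8
beta 181.09 beta' 179.64 F [0.3 0.3 4. ] qd 0.014
clock: 17.8
tool_pos: [0.5851, -0.0811, 0.0738]
eef_rot: [0.544, 0.839, -0.005, -0.0]
contact_force: [0.0, -0.3, 2.7]
opening: 0.194
turn [-0.5   0.3  -0.15]
q6 clock 17.85 needle rad 1.251 mm 5.0 contrast 142.2
beta 184.98 beta' 183.64 F [ 0.  -0.3  2.7] qd 0.008
clock: 18.1
tool_pos: [0.5872, -0.0799, 0.0738]
eef_rot: [0.545, 0.838, -0.006, 0.001]
contact_force: [0.3, 1.0, 3.8]
opening: 0.2
turn [-0.52  0.41 -0.26]
q7 clock 18.15 needle rad 1.349 mm 5.4 contrast 149.0
beta 188.79 beta' 187.58 F [0.3 1.  3.8] qd 0.003
clock: 18.4
tool_pos: [0.5892, -0.0786, 0.0738]
eef_rot: [0.546, 0.838, -0.006, 0.002]
contact_force: [-0.3, 0.3, 4.1]
opening: 0.196
turn [-0.5   0.54 -0.38]
q8 clock 18.45 needle rad 1.41 mm 5.64 contrast 165.7
beta 192.39 beta' 191.3 F [-0.3  0.3  4.1] qd 0.003
```

```bash
python3 -m creep '[2.8,5,0,-0.3,0.3,-0.3,0,0,0,0,0,0,0,0,0,0,0,0]'; python3 k2.py q9;python3 -m creep '[3,5,0,-0.3,0.2,0,0,0,0,0,0,0,0,0,0,0,0,0]'; python3 k2.py q10;python3 -m creep '[3.4,4.8,0,-0.3,0.2,0,0,0,0,0,0,0,0,0,0,0,0,0]'; python3 k2.py q11;python3 -m creep '[3.8,4.4,0,-0.3,0.2,0,0,0,0,0,0,0,0,0,0,0,0,0]'; python3 k2.py q12;python3 -m creep '[4.2,4.2,0,-0.3,0.2,0,0,0,0,0,0,0,0,0,0,0,0,0]'; python3 k2.py q13
```

```text
clock: 18.7
tool_pos: [0.5911, -0.0772, 0.0738]
eef_rot: [0.544, 0.839, -0.005, 0.0]
contact_force: [0.6, -0.3, 4.6]
opening: 0.198
turn [-0.48  0.35 -0.17]
q9 clock 18.75 needle rad 1.419 mm 5.68 contrast 149.4
beta 196.01 beta' 195.05 F [ 0.6 -0.3  4.6] qd 0.007
clock: 19.0
tool_pos: [0.5932, -0.0753, 0.0738]
eef_rot: [0.545, 0.838, -0.004, 0.0]
contact_force: [-0.7, -0.5, 4.0]
opening: 0.198
turn [-0.4   0.28 -0.26]
q10 clock 19.05 needle rad 1.422 mm 5.69 contrast 153.9
beta 200.35 beta' 199.55 F [-0.7 -0.5  4. ] qd 0.004
clock: 19.3
tool_pos: [0.5952, -0.0732, 0.0738]
eef_rot: [0.546, 0.838, -0.003, 0.0]
contact_force: [0.3, -0.8, 4.4]
opening: 0.2
turn [-0.3   0.23 -0.36]
q11 clock 19.35 needle rad 1.405 mm 5.62 contrast 162.9
beta 204.71 beta' 204.07 F [ 0.3 -0.8  4.4] qd 0.002
clock: 19.6
tool_pos: [0.5973, -0.0707, 0.0738]
eef_rot: [0.547, 0.837, -0.002, 0.001]
contact_force: [0.0, -0.2, 5.1]
opening: 0.193
turn [-0.13  0.19 -0.46]
q12 clock 19.65 needle rad 1.317 mm 5.27 contrast 142.7
beta 209.53 beta' 209.08 F [ 0.  -0.2  5.1] qd 0.003
clock: 19.9
tool_pos: [0.5993, -0.0677, 0.0738]
eef_rot: [0.547, 0.837, -0.0, 0.001]
contact_force: [0.7, -0.5, 3.9]
opening: 0.197
turn [ 0.08  0.15 -0.55]
q13 clock 19.95 needle rad 1.178 mm 4.71 contrast 139.6
beta 214.89 beta' 214.65 F [ 0.7 -0.5  3.9] qd 0.002
```

```bash
python3 -m creep '[-4,-5,0,0,0,-0.4,-4,-5.6,0,0,0,0,-3,-6,0,0,0,0,0,0,0,0,0,0,0,0,0,0,0,0]'; python3 k2.py q14
```

```text
clock: 20.37
tool_pos: [0.5935, -0.075, 0.0738]
eef_rot: [0.54, 0.842, 0.008, 0.003]
contact_force: [2.7, 0.3, 3.9]
opening: 0.198
turn [ 0.94 -0.25  0.42]
q14 clock 20.42 needle rad 1.419 mm 5.68 contrast 153.7
beta 200.21 beta' 199.4 F [2.7 0.3 3.9] qd 0.009
```

```bash
python3 -m creep '[-2.6,-5.8,0,0.6,-0.2,0.2,-2.6,-5.8,0,0.4,0,0,0,0,0,0,0,0,0,0,0,0,0,0]'; python3 k2.py q15
```

```text
clock: 20.75
tool_pos: [0.5877, -0.0796, 0.0737]
eef_rot: [0.54, 0.842, 0.003, -0.0]
contact_force: [2.4, 0.3, 2.8]
opening: 0.196
turn [ 0.32 -0.22  0.43]
q15 clock 20.8 needle rad 1.362 mm 5.45 contrast 154.9
beta 189.18 beta' 187.98 F [2.4 0.3 2.8] qd 0.002
```

```bash
python3 -m creep '[2.2,5.4,0,0,0,0.2,0,0,0,0,0,0,0,0,0,0,0,0]'; python3 -m creep '[2.6,5.2,0,0,0,0,0,0,0,0,0,0,0,0,0,0,0,0]'; python3 k2.py q16
```

```text
clock: 21.05
tool_pos: [0.5895, -0.0784, 0.0737]
eef_rot: [0.543, 0.84, 0.0, -0.001]
contact_force: [1.3, 0.2, 3.3]
opening: 0.198
clock: 21.3
tool_pos: [0.5915, -0.0768, 0.0737]
eef_rot: [0.544, 0.839, -0.002, -0.002]
contact_force: [0.6, -1.4, 3.1]
opening: 0.196
turn [-0.33  0.   -0.08]
q16 clock 21.35 needle rad 1.422 mm 5.69 contrast 157.0
beta 196.73 beta' 195.79 F [ 0.6 -1.4  3.1] qd 0.007
```

```bash
python3 -m creep '[1.6,3,0,0,0,0,0,0,0,0,0,0,0,0,0,0,0,0]'; python3 k2.py q17
```

```text
clock: 21.6
tool_pos: [0.5918, -0.0766, 0.0737]
eef_rot: [0.545, 0.839, -0.005, -0.002]
contact_force: [1.1, 0.0, 2.4]
opening: 0.197
turn [-0.62  0.08 -0.19]
q17 clock 21.65 needle rad 1.414 mm 5.66 contrast 155.3
beta 197.41 beta' 196.5 F [1.1 0.  2.4] qd 0.003
```

```bash
python3 -m creep '[1.8,3.6,0,-0.4,0,0,0,0,0,0,0,0,0,0,0,0,0,0]'; python3 k2.py q18
```

```text
clock: 21.9
tool_pos: [0.5926, -0.0759, 0.0737]
eef_rot: [0.545, 0.838, -0.004, -0.001]
contact_force: [1.6, -0.2, 3.3]
opening: 0.194
turn [-0.47  0.17 -0.28]
q18 clock 21.95 needle rad 1.425 mm 5.7 contrast 151.0
beta 198.95 beta' 198.1 F [ 1.6 -0.2  3.3] qd 0.002
```

```bash
python3 -m creep '[0,0,0,0,0,0,0,0,0,0,0,0,0,0,0,0,0,0]' 60; python3 go.py 0.5926 -0.0759 0.13 114.2; python3 -m creep '[0,0,-15,0,0,0,0,0,-25,0,0,0,0,0,-20,0,0,0,0,0,0,0,0,0]'; python3 k2.py q19; python3 wr.py w19;python3 go.py 0.5926 -0.0759 0.13 114.2
```

```text
clock: 22.2
tool_pos: [0.5898, -0.0754, 0.0721]
eef_rot: [0.545, 0.838, -0.006, -0.004]
contact_force: [-0.3, 0.3, 0.2]
opening: 0.401
t 22.2 pos [ 0.5898 -0.0754  0.0721] yaw 113.96 F [-0.3  0.3  0.2] open 35.3
shift mm now-axes [ -1.6   1.6 -57.9] goal-axes [ -1.6   2.4 -57.9] turn deg [-0.79 -0.01 -0.24]
clock: 22.53
tool_pos: [0.5858, -0.0744, 0.1301]
eef_rot: [0.545, 0.839, -0.009, -0.009]
contact_force: [0.8, -0.3, 0.5]
opening: 0.676
turn [-1.44 -0.36 -0.19]
q19 clock 22.58 needle rad 1.424 mm 5.7 contrast 151.1
beta 192.45 beta' 191.18 F [ 0.8 -0.3  0.5] qd 0.04
t 22.63 pos [ 0.5841 -0.0743  0.1274] yaw 114.02 F [ 1.2  0.2 -0.4] open 60.0
shift mm now-axes [-4.9  7.  -2.8] goal-axes [-4.9  7.1 -2.6] turn deg [-1.65 -0.47 -0.17]
```

View pics/w19.png

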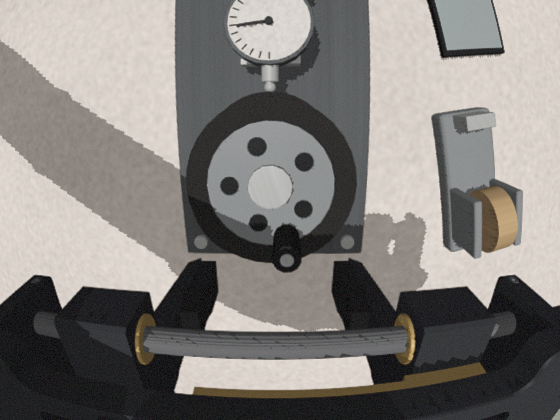

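```bash
python3 -m creep '[10,0,-30,-1,0,0,15,0,-30,-0.5,0,0,20,0,-20,0,0,0,10,0,0,0,0,0,0,0,0,0,0,0]'; python3 wr.py w20; python3 rect.py wrist rw20 "(0.5201,0.0550)"; python3 rect.py scene rs20 "(0.5201,0.0550)"; python3 - <<'E'
from h import *
d=np.load('pics/w20.npz');K,E=d['K'],d['E']
n=np.array([.5672,-.0486,.058])
N=600;mm=.25
jj,ii=np.meshgrid(np.arange(N),np.arange(N))
a=np.radians(114.2);uy=np.array([np.cos(a),np.sin(a)]);ux=np.array([uy[1],-uy[0]])
X=n[0]+((jj-300)*ux[0]-(ii-300)*uy[0])*mm/1000;Y=n[1]+((jj-300)*ux[1]-(ii-300)*uy[1])*mm/1000
P=np.stack([X,Y,np.full_like(X,.058)],-1)@E[:3,:3].T+E[:3,3]
r=np.hypot(P[...,0],P[...,1]);th=np.arctan2(r,P[...,2])/r
im=cv2.imread('pics/w20.png')
o=cv2.remap(im,(K[0,2]+K[0,0]*th*P[...,0]).astype(np.float32),(K[1,2]+K[1,1]*th*P[...,1]).astype(np.float32),cv2.INTER_CUBIC)
o=cv2.convertScaleAbs(o,alpha=1.6,beta=20)
cv2.circle(o,(300,300),240,(0,0,255),1)
cv2.imwrite('pics/top20.png',o)
E
```

```text
clock: 23.05
tool_pos: [0.5571, -0.0237, 0.202]
eef_rot: [0.546, 0.838, -0.003, -0.011]
contact_force: [-0.2, -0.9, -1.3]
opening: 0.68
rw20 clock 23.15 needle rad 1.441 mm 5.76 contrast 172.4
rs20 clock 23.2 needle rad 1.425 mm 5.7 contrast 147.9
```

View pics/top20.png

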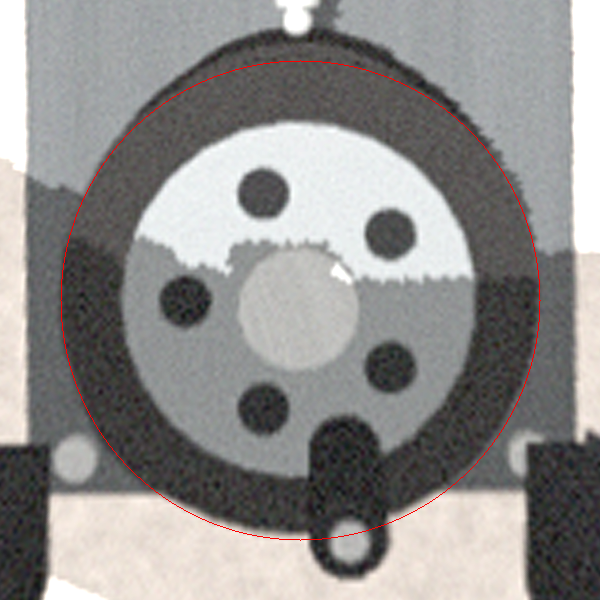

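View pics/w20.png

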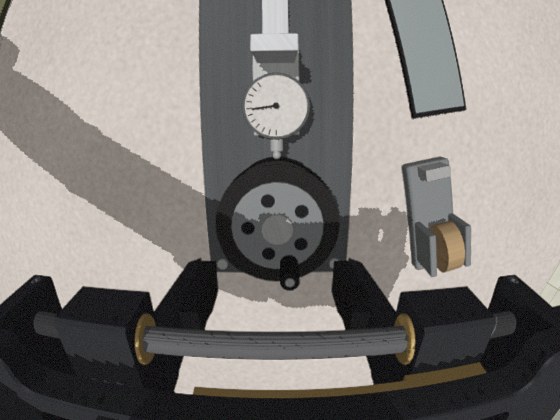

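View pics/rw20.png

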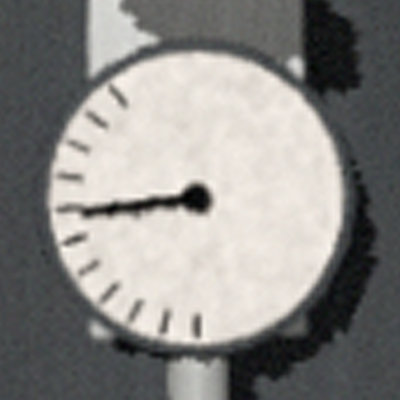

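```bash
python3 -m creep '[0,0,-10,0,0,0,0,0,0,0,0,0,0,0,0,0,0,0]'; python3 rect.py wrist rw21 "(0.5201,0.0550)"; python3 - <<'E'
from h import *
c,K,E=load("scene");b=c[:,:,::-1];a=cv2.imread('pics/scene0.png')
cv2.imwrite('pics/end.png',b)
for n,(x0,x1,y0,y1) in {"mug":(368,414,140,195),"phone":(298,380,222,270),"tape":(212,288,235,285)}.items():
    t=a[y0:y1,x0:x1];m=cv2.matchTemplate(b[y0-8:y1+8,x0-8:x1+8],t,cv2.TM_CCOEFF_NORMED);print(n,cv2.minMaxLoc(m)[1::2])
E
```

```text
clock: 23.45
tool_pos: [0.5574, -0.0298, 0.2088]
eef_rot: [0.548, 0.836, -0.006, -0.012]
contact_force: [-0.3, -0.2, -0.9]
opening: 0.682
rw21 clock 23.5 needle rad 1.431 mm 5.72 contrast 171.2
mug (0.6678122878074646, (8, 8))
phone (0.9967684149742126, (8, 8))
tape (0.883435070514679, (8, 8))
```

View pics/end.png

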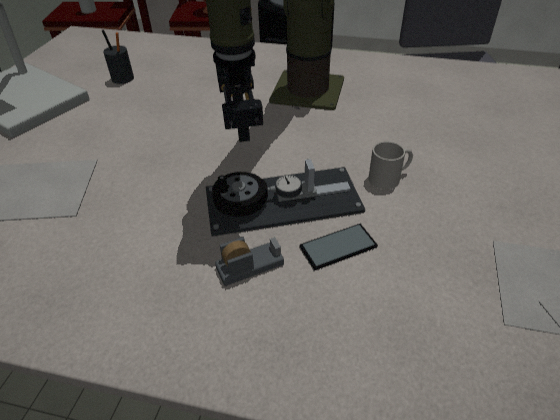

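The last scene picture shows the arm clear of everything. The mug (388,166), phone (338,246) and tape (248,262) haven't shifted, and the needle on the dial at (288,185) is well round. I'm handing the job in.

```bash
python3 -c "
from plant import *
print(finish_job())"
```

```text
the job is handed in; nothing more can be done
None
```

I handed the job in at about 23.5 s with the wheel's highest spot under the plunger, the plunger still pressing, and the arm clear of everything.

- **Indicator:** I slid it up about 22.6 mm until the plunger was pressed in 2.4 mm on the round of the tyre.
- **Survey:** I led the wheel by its knob through a full turn. The round read about 2.4 mm, the lesser bump 4.1 mm and the highest spot 5.7–5.8 mm, so the plunger stayed on the tyre and well short of its 8 mm stop.
- **Peak:** I placed it midway between equal readings on its two flanks, at a knob angle of 197.7°. I left the wheel at 198.1°, as read from the gripper while it still held the knob. I didn't measure the knob angle again after letting go.
- **Last checks:** The needle read the same in the scene camera before and after release, 1.42 rad. Template matching put the mug, phone and tape exactly where they started.

**Disagreements:**
- The two cameras differed by about 0.1 mm at the peak, with the scene camera at 5.70 mm and the wrist camera at 5.72–5.76 mm. Set against the scale marks, the wrist picture gives about 5.84 mm, or 3.4 mm above the round, against the 3.5 mm you stated.
- The scene camera barely changed within a few degrees of the top, which is why I relied on the flanks.
- The mug's template match scored low (0.67), but with no shift. I put the low score down to a changed shadow.

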